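Restock the spice carrier

TASK

Restock the camping spice carrier: swing its keeper all the way back over centre toward you, take out every empty white-capped tube and lay it down in the steel wash-up tray, and snap every filled tube that is lying about fully home into a free pair of spring clips. When that is done, swing the keeper back over centre until it is fully home on the tubes. Leave the blue-capped tube in its clips and do not disturb the jars and bottles.

Things in the scene. Friction and masses are not known exactly. Their poses are not given: they have to be found in the camera images.
- carrier: Spice carrier, fixed on the worktop: dark wooden base 176 x 300 x 8 mm with four stations side by side along its y, 64 mm apart, each for one tube lying along its x. Origin: on the worktop under the middle of the stations; x points away from the robot, y to the left. Between seated tubes' barrels 34 mm are free: open the fingers to only about 50 mm there.
- clip_1 (a point): Station 1 (leftmost, +y): where the middle of a seated tube's axis lies, 40 mm above the worktop; axes as the carrier's. A pair of orange C-shaped spring clips opening upward, centred 34 mm before and behind this point, each 12 mm wide along x, tops 62 mm high, mouth 24 mm. The fingers go down between the two clips: 56 mm free along x, base 8 mm high.
- clip_2 (a point): Station 2, second from the left; like clip_1. A tube is pressed straight down, gripped at its middle, until its barrel rests on the grey rails (25 mm high): 12 to 14 N for the pair. About 10 N straight up pulls it out. The prongs centre a tube that is up to 5 mm off across; along x it must be within 8 mm, so that its end blocks clear the clips.
- clip_3 (a point): Station 3, third from the left; like clip_1 and clip_2.
- clip_4 (a point): Station 4, rightmost (-y); like clip_1 and clip_2.
- keeper (a joint): Keeper: steel frame hinged at the carrier's front edge, its crossbar lying over the middles of the four tubes. 0 = fully home (its start), 1.9 rad = fully back (up and over toward the robot), the bar then 100 mm nearer the robot than the stations and 137 mm high. Sprung over centre (about 1 rad): it goes on by itself to either end and stays. About 3 N at the handle moves it. Home, the bar is 2 mm above the barrels; a tube not snapped in blocks it.
- keeper_grip (a point): Grip point of the keeper's red handle, a plate 14 mm thick (along the carrier's y), 20 mm wide, 46 mm long on the middle of the crossbar, 12 mm below its end; 90 mm above the worktop when home. It moves on an arc of 97 mm radius about keeper_hinge; pinched from above across its thickness, it can turn between the fingers as the keeper swings.
- keeper_hinge (a point): Point on the keeper's hinge axis (along the carrier's y), 75 mm nearer the robot than the carrier's origin along its x, 61 mm above the worktop. Seen from it, the grip point rises from 18 degrees above the carrier's +x (home) over the top to 127 degrees (fully back).
- tray: Dark steel wash-up tray fixed on the cooktop (glass 7 mm above the worktop): 218 mm (x) x 170 mm (y), walls 3 mm thick, 20 mm high. Origin: underside of its middle; floor 3 mm above, so a tube lying in it has its axis 19 mm above the origin. Three tubes fit side by side, each along the tray's y, 62 mm apart in x.
- fresh_a: Filled spice tube, red cap, dark red contents, lying on the worktop left of the carrier. Clear round barrel 30 mm in diameter, 100 mm long between two 32 mm square end blocks 18 mm long (cap at +x, foot at -x), so it does not roll; 136 mm over all, 60 to 110 g. Origin: middle of the barrel's axis; x along the axis. May be absent.
- fresh_b: Filled spice tube, yellow cap, ochre contents, lying on the worktop left of the carrier; same make as fresh_a. May be absent.
- fresh_c: Filled spice tube, green cap, green contents, lying on the cooktop beside the tray; same make as fresh_a. May be absent.
- kept: Filled spice tube, blue cap, dark contents, already snapped into one of the stations; same make as fresh_a.
- empty_a: Empty clear tube, white cap, snapped into one of the stations at the start; same make as fresh_a. May be absent.
- empty_b: Another empty clear tube, white cap, snapped into another station at the start; same make as fresh_a. May be absent.
- empty_c: A third empty clear tube, white cap, snapped into another station at the start; same make as fresh_a. May be absent.
- chili_jar: Bystander: spice jar with red cap, 52 mm in diameter, 108 mm high, at the back of the worktop. Origin: middle of its underside.
- honey_jar: Bystander: wide dark jar with blue cap, 72 mm in diameter, 142 mm high, at the back of the worktop. Origin: middle of its underside.
- mustard: Bystander: slim yellow bottle, 52 mm in diameter, 207 mm high, at the back of the worktop. Origin: middle of its underside.
- mint_jar: Bystander: spice jar with pale green cap, 44 mm in diameter, 106 mm high, at the front of the cooktop. Origin: middle of its underside.

How it is judged (in metres and radians):
On the way, in this order (a step that is already met when the one before it is completed fails the run):
1. the keeper is swung back over centre (value of joint keeper above 1.5 rad), for 0.2 s.
2. with the keeper back, every filled tube is snapped into clips and every empty tube lies in the tray (value of joint keeper above 1.2 rad and z of fresh_a in the frame of carrier between 0.036 and 0.044 m and angle between the x axis of each of fresh_a, fresh_b, fresh_c, kept and the x axis of carrier, either way round below 0.08 rad and (horizontal distance between fresh_a and clip_1 below 0.013 m or horizontal distance between fresh_a and clip_2 below 0.013 m or horizontal distance between fresh_a and clip_3 below 0.013 m or horizontal distance between fresh_a and clip_4 below 0.013 m) and z of fresh_b in the frame of carrier between 0.036 and 0.044 m and (horizontal distance between fresh_b and clip_1 below 0.013 m or horizontal distance between fresh_b and clip_2 below 0.013 m or horizontal distance between fresh_b and clip_3 below 0.013 m or horizontal distance between fresh_b and clip_4 below 0.013 m) and z of fresh_c in the frame of carrier between 0.036 and 0.044 m and (horizontal distance between fresh_c and clip_1 below 0.013 m or horizontal distance between fresh_c and clip_2 below 0.013 m or horizontal distance between fresh_c and clip_3 below 0.013 m or horizontal distance between fresh_c and clip_4 below 0.013 m) and z of kept in the frame of carrier between 0.036 and 0.044 m and (horizontal distance between kept and clip_1 below 0.013 m or horizontal distance between kept and clip_2 below 0.013 m or horizontal distance between kept and clip_3 below 0.013 m or horizontal distance between kept and clip_4 below 0.013 m) and x of empty_a in the frame of tray between -0.09 and 0.09 m and y of empty_a in the frame of tray between -0.045 and 0.045 m and z of each of empty_a, empty_b, empty_c in the frame of tray below 0.027 m and x of empty_b in the frame of tray between -0.09 and 0.09 m and y of empty_b in the frame of tray between -0.045 and 0.045 m and x of empty_c in the frame of tray between -0.09 and 0.09 m and y of empty_c in the frame of tray between -0.045 and 0.045 m), for 0.2 s.
At the end, for the whole second after the job is handed in: Keeper home (< 0.06 rad); each filled tube in a station, its middle within 13 mm of the point in plan, 4 mm in height, 0.08 rad in direction; each empty tube in the tray, within 90 mm (x) and 45 mm (y) of its middle, < 27 mm above its underside; tubes at rest (value of joint keeper below 0.06 rad and z of fresh_a in the frame of carrier between 0.036 and 0.044 m and angle between the x axis of each of fresh_a, fresh_b, fresh_c, kept and the x axis of carrier, either way round below 0.08 rad and (horizontal distance between fresh_a and clip_1 below 0.013 m or horizontal distance between fresh_a and clip_2 below 0.013 m or horizontal distance between fresh_a and clip_3 below 0.013 m or horizontal distance between fresh_a and clip_4 below 0.013 m) and z of fresh_b in the frame of carrier between 0.036 and 0.044 m and (horizontal distance between fresh_b and clip_1 below 0.013 m or horizontal distance between fresh_b and clip_2 below 0.013 m or horizontal distance between fresh_b and clip_3 below 0.013 m or horizontal distance between fresh_b and clip_4 below 0.013 m) and z of fresh_c in the frame of carrier between 0.036 and 0.044 m and (horizontal distance between fresh_c and clip_1 below 0.013 m or horizontal distance between fresh_c and clip_2 below 0.013 m or horizontal distance between fresh_c and clip_3 below 0.013 m or horizontal distance between fresh_c and clip_4 below 0.013 m) and z of kept in the frame of carrier between 0.036 and 0.044 m and (horizontal distance between kept and clip_1 below 0.013 m or horizontal distance between kept and clip_2 below 0.013 m or horizontal distance between kept and clip_3 below 0.013 m or horizontal distance between kept and clip_4 below 0.013 m) and x of empty_a in the frame of tray between -0.09 and 0.09 m and y of empty_a in the frame of tray between -0.045 and 0.045 m and z of each of empty_a, empty_b, empty_c in the frame of tray below 0.027 m and x of empty_b in the frame of tray between -0.09 and 0.09 m and y of empty_b in the frame of tray between -0.045 and 0.045 m and x of empty_c in the frame of tray between -0.09 and 0.09 m and y of empty_c in the frame of tray between -0.045 and 0.045 m and linear speed of each of fresh_a, fresh_b, fresh_c, kept, empty_a, empty_b, empty_c below 0.03 m/s); the robot touches nothing.
It fails at once if the red-capped spice jar is pushed more than 4 cm or tipped over (distance of chili_jar from where it was at the start of the episode above 0.04 m or angle between chili_jar's own z axis and vertical above 0.6 rad).
It fails at once if the wide dark jar with a blue cap is pushed more than 4 cm or tipped over (distance of honey_jar from where it was at the start of the episode above 0.04 m or angle between honey_jar's own z axis and vertical above 0.6 rad).
It fails at once if the yellow bottle is pushed more than 4 cm or tipped over (distance of mustard from where it was at the start of the episode above 0.04 m or angle between mustard's own z axis and vertical above 0.6 rad).
It fails at once if the spice jar with a pale green cap is pushed more than 4 cm or tipped over (distance of mint_jar from where it was at the start of the episode above 0.04 m or angle between mint_jar's own z axis and vertical above 0.6 rad).
It fails at once if the blue-capped tube is taken out of its clips (distance of kept from where it was at the start of the episode above 0.025 m).
Of fresh_a, fresh_b, fresh_c only 2 to 3 are there at a start; the rules pass over those that are not, and their reading is None.
Of empty_a, empty_b, empty_c only 2 to 3 are there at a start; the rules pass over those that are not, and their reading is None.
At some moment in a run one of fresh_a, fresh_b may be knocked a few centimetres aside while the robot is not near it.
Once in a run the grip may slacken for a moment while it holds something.
It also fails if it takes over 208 s, if anything falls off the work surface, if the arm or the gripper's body presses on something with over 40 N, if the wrist force passes 120 N, or if a joint passes its speed limit or range.

ROBOT

A 6-joint arm with a two-finger parallel gripper is mounted at the origin on a cart in front of the work surface, level with it; the furniture and walls round the work are solid. World frame = base frame: x ahead of the robot, y to its left, z up, the work surface at z = 0. Lengths are in m, angles in degrees, forces in N, time in s.
With the tool pointing down it reaches from about 0.25 to 0.8 m from the base axis. Payload 8.5 kg.
Tool frame: the origin (TCP) lies on the front face of the gripper's body, between the roots of the fingers; the fingertips stand 73 mm ahead of it and the grasp point (between the pads) lies 54 mm ahead of it; z points along the fingers, y is the line along which they close (so a half turn about z gives the same grasp; the last joint's range is limited). The gripper opens to 85 mm and grips with 20 to 120 N. Pads are 22 mm wide; open, the fingers measure 114 mm over their backs; the gripper's body (76 mm by 85 mm) begins 54 mm behind the grasp point. The pads swing forward as they close: fully open they stand 13 mm farther back than shut.
Start: joints at [-63.312, 13.648, -0.773, 75.585, 0, 90], TCP at [0.236, -0.469, 0.304] pointing down, gripper open.
Joint ranges: [-152.45, 152.45], [-59.26, 108.67], [-65.41, 83.53], [-104.44, 129.93], [-82.83, 76.93], [-180, 180]. Speed limits (degrees/s): [127.2, 127.2, 159.86, 180, 180, 180].

INTERFACE

Orientations are given as a 3x3 rotation matrix whose columns are the frame's x, y, z axes.
In Python, from workcell import manip, vision gives the robot as it stands. The module is installed in compiled form; this text tells all that it offers.
- The arm moves only by the tool arm_command, never from a script. Its argument "increments" is a list of rows, each an object with "slide": the shift along the tool's x, y, z in cm, a list of three; "turn": the turn, a rotation vector about the tool's x, y, z in degrees, a list of three; "fingers": the closure, from 0 (fully open) to 1 (shut). In form: [{"slide": [tx, ty, tz], "turn": [ax, ay, az], "fingers": fingers}, ...]. A call has 1 to 8 rows; each row shifts and turns the commanded pose from where the row before left it, along the tool's axes as they then stand; what a row does not reach is not made up. A row lasts 1/10 s, in which the tool goes at most 50 mm and 8.59 degrees, less where a joint would pass 70% of its speed; a pose out of reach is approached as far as the arm can. A call is refused whole if a number of a shift passes 5 or a number of a turn 8.59, either way. A call with a gripper value outside its range is refused whole. The fingers move at their own pace and stop on an object; the grip force is fixed at half the most. Time passes only in rows, so rows that do not move let the fingers close. It gives the time, the measured TCP pose, the force, the opening and the grip force at its end, in the units of the state.
- manip.get_state(): the state, without advancing time (a new reading comes with each control period).
- vision.capture(name): name is "scene" or "top" or "wrist"; returns a dict with "frame" (400x640x3 uint8, red, green, blue), "fx", "fy", "cx", "cy" (pixels), "rvec" (rotation vector, rad) and "tvec" (3), from world to camera coordinates, as OpenCV has them. Camera axes: x right, y down, z forward; pixel columns grow to the right and rows downward; lengths in m; the calibration is good to about 2 mm. A picture is of the moment at which its call begins. There is no depth.
- manip.job_done(): hands the job in; it is judged then, once.
The state is a dict: "time_s": time; "joint_positions": joint angles; "qd": joint speeds; "effort": joint torques, N m; "ee_pos": TCP position; "orientation": TCP orientation; "contact_force": force on the tool from outside, world axes, zero at the start; "moment": the same for the moment, N m; "gripper_width": finger opening in m; "grip_force": force on a finger pad.
Only numpy, scipy, OpenCV 4.12 (cv2) and the standard library are available. Lean on these libraries where they do the work, as an engineer would, in place of code of your own. Each camera call takes 0.05 s, during which the arm holds its last target. There are 200 camera calls.

## Working session

There is one attempt and no reset: what is moved stays moved. The work goes in short steps, Python scripts to look and compute and a tool call to move; the robot and the scene stay as the last step left them, time stands still between calls to the robot, and variables do not carry over. Pictures are saved under pics/ and viewed, at most 14 in all, crops included, and the job is handed in when it is done.

Besides the shell and the picture viewer there is one more tool, called after "Request:" as name([rows], argument=value, ...), one row to a line, values as JSON. arm_command: Moves the arm, as the interface text tells. Its arguments: {"type":"object","properties":{"increments":{"type":"array","items":{"type":"object","properties":{"slide":{"type":"array","items":{"type":"number"}},"turn":{"type":"array","items":{"type":"number"}},"fingers":{"type":"number"}}}}},"required":["increments"]}

```bash
mkdir -p pics
cat > h.py <<'E'
import numpy as np, cv2
from workcell import manip, vision
def cap(n,f=None):
    c=vision.capture(n)
    if f: cv2.imwrite('pics/'+f,c['frame'][:,:,::-1])
    c['R']=cv2.Rodrigues(np.array(c['rvec'],float))[0]; c['t']=np.array(c['tvec'],float).ravel()
    return c
def ray(c,u,v,z):
    d=c['R'].T@np.array([(u-c['cx'])/c['fx'],(v-c['cy'])/c['fy'],1]); o=-c['R'].T@c['t']
    return (o+d*(z-o[2])/d[2]).round(4)
def proj(c,p):
    q=c['R']@np.array(p)+c['t']; return np.array([c['fx']*q[0]/q[2]+c['cx'],c['fy']*q[1]/q[2]+c['cy']]).round(1)
E
python3 - <<'E'
from h import *
for n in('scene','top'):
    c=cap(n,n+'0.png'); print(n,c['fx'],c['cx'],c['cy'],(-c['R'].T@c['t']).round(3),c['R'].round(3).tolist())
s=manip.get_state(); print(s)
E
```

```text
scene 423.4140774585999 313.80552600404553 202.07557524580918 [-0.39   0.605  0.925] [[-0.556, -0.831, 0.003], [-0.506, 0.335, -0.795], [0.66, -0.443, -0.607]]
top 426.2720467820858 322.18523672059735 192.89351919033368 [0.451 0.008 1.366] [[0.028, -0.999, 0.018], [-0.998, -0.029, -0.051], [0.051, -0.016, -0.999]]
{'time_s': 0.1, 'joint_positions': array([-6.33127944e+01,  1.36786786e+01, -8.11694973e-01,  7.55830873e+01,
       -1.41168445e-03,  9.00038436e+01]), 'qd': array([ 0.11360152, -0.1546231 ,  0.06729431,  0.10123389, -0.00040417,
       -0.02815601]), 'effort': array([-9.50284084e-04, -5.39720821e+01,  3.46998882e+01,  1.33831438e-02,
       -8.04768297e-05,  7.67808814e-06]), 'ee_pos': array([ 0.23566262, -0.46883659,  0.30333407]), 'orientation': array([[ 8.93501813e-01,  4.49059186e-01, -5.97844551e-04],
       [ 4.49059583e-01, -8.93501093e-01,  1.13448348e-03],
       [-2.47245315e-05, -1.28213087e-03, -9.99999178e-01]]), 'contact_force': array([ 0.19588909, -0.5307136 , -1.34877834]), 'moment': array([-0.01024076,  0.00486021, -0.01292489]), 'grip_force': 0.0, 'gripper_width': 0.08518593017876644}
```

View pics/top0.png

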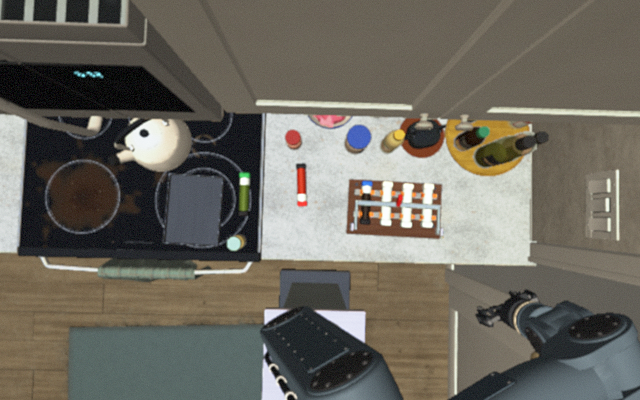

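View pics/scene0.png

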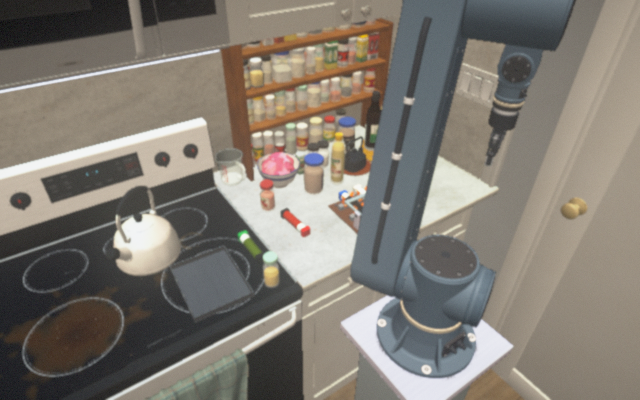

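The top view shows the carrier at about (347–442, 180–237). Its stations hold blue (366), then three white-capped tubes (387, 407, 427). Red fresh_a is at (302,185), green fresh_c at (243,192), the tray at about (193,209), the mint jar at (235,242), and there is no yellow tube.

Run:
```python
from h import *
c=cap('top'); f=c['frame']; hsv=cv2.cvtColor(f,cv2.COLOR_RGB2HSV)
def rects(m,name,z,amin=15,box=None):
    m=m.astype(np.uint8)
    if box: b=np.zeros_like(m); b[box[1]:box[3],box[0]:box[2]]=1; m=m*b
    for k in cv2.findContours(m,cv2.RETR_EXTERNAL,cv2.CHAIN_APPROX_NONE)[0]:
        if cv2.contourArea(k)<amin: continue
        r=cv2.minAreaRect(k); P=np.array([ray(c,u,v,z) for u,v in cv2.boxPoints(r)])
        print(name,np.round(r[0],1),np.round(r[1],1),round(r[2],1),'ctr',ray(c,*r[0],z),'corners',P[:,:2].round(3).tolist())
h,s,v=hsv[...,0].astype(int),hsv[...,1].astype(int),hsv[...,2].astype(int)
rects(((h<8)|(h>172))&(s>120)&(v>50),'red',0.016,15,(270,150,450,240))
rects((h>35)&(h<85)&(s>80)&(v>40),'green',0.023,15,(235,160,262,225))
rects((h>5)&(h<20)&(s>60)&(v<130),'wood',0.008,200,(335,170,455,245))
rects((v<110)&(s<110)&(v>55),'tray',0.027,200,(150,165,232,255))
rects((h>100)&(h<130)&(s>120),'blue',0.056,5,(345,170,380,230))
rects((v>200)&(s<60),'white',0.056,5,(350,175,440,235))
rects((h>5)&(h<20)&(s>150)&(v>170),'orange',0.06,3,(345,175,445,235))
big=cv2.resize(f[160:255,150:450],None,fx=2.6,fy=2.6,interpolation=cv2.INTER_CUBIC); cv2.imwrite('pics/c1.png',big[:,:,::-1])
```

```text
red [301.5 203. ] [4. 9.] 90.0 ctr [0.4864 0.051  0.016 ] corners [[0.492, 0.065], [0.493, 0.037], [0.48, 0.036], [0.48, 0.065]]
red [398.7 200.4] [ 5.4 12.8] 21.8 ctr [ 0.5034 -0.2576  0.016 ] corners [[0.487, -0.242], [0.526, -0.257], [0.52, -0.273], [0.481, -0.258]]
red [301. 180.] [26.  8.] 90.0 ctr [0.5593 0.0548 0.016 ] corners [[0.6, 0.069], [0.601, 0.043], [0.518, 0.041], [0.518, 0.066]]
green [244. 198.] [10. 26.] 0.0 ctr [0.4968 0.2318 0.023 ] corners [[0.456, 0.246], [0.537, 0.249], [0.538, 0.218], [0.456, 0.215]]
green [244. 174.] [12.  6.] 0.0 ctr [0.5725 0.2346 0.023 ] corners [[0.562, 0.253], [0.581, 0.254], [0.582, 0.216], [0.564, 0.215]]
wood [394.2 208.9] [92.7 53.3] 3.4 ctr [ 0.4763 -0.245   0.008 ] corners [[0.396, -0.094], [0.566, -0.1], [0.557, -0.398], [0.387, -0.39]]
tray [192.5 206.5] [83. 77.] 90.0 ctr [0.4655 0.3904 0.027 ] corners [[0.592, 0.516], [0.599, 0.276], [0.34, 0.266], [0.334, 0.504]]
blue [366.5 183. ] [4. 9.] 90.0 ctr [ 0.5528 -0.1489  0.056 ] corners [[0.558, -0.135], [0.559, -0.163], [0.547, -0.163], [0.546, -0.135]]
white [352.  226.5] [5. 2.
[... 1645 characters left out ...]
0.355]]
orange [422. 194.] [2. 4.] 0.0 ctr [ 0.5235 -0.3204  0.06  ] corners [[0.517, -0.317], [0.53, -0.317], [0.53, -0.323], [0.517, -0.324]]
orange [414. 194.] [4. 2.] 90.0 ctr [ 0.5228 -0.2957  0.06  ] corners [[0.529, -0.292], [0.529, -0.299], [0.517, -0.299], [0.516, -0.293]]
orange [401.5 193. ] [1. 4.] 0.0 ctr [ 0.5247 -0.257   0.06  ] corners [[0.518, -0.256], [0.531, -0.255], [0.531, -0.258], [0.519, -0.259]]
orange [393.  192.5] [3. 2.] 90.0 ctr [ 0.5255 -0.2308  0.06  ] corners [[0.53, -0.228], [0.53, -0.234], [0.521, -0.234], [0.521, -0.228]]
orange [372. 192.] [4. 2.] 90.0 ctr [ 0.5252 -0.166   0.06  ] corners [[0.531, -0.163], [0.531, -0.169], [0.519, -0.169], [0.519, -0.163]]
```

View pics/c1.png

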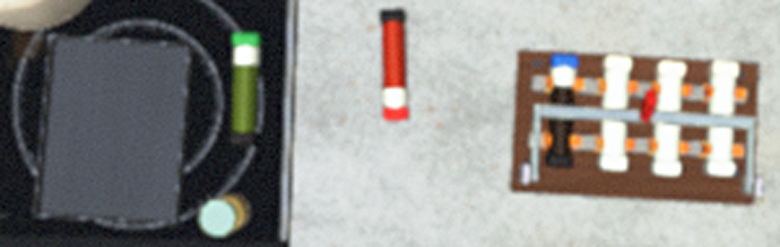

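Carrier origin is about (0.490, −0.2435) with a yaw of −1.75°. I'll align the tool with it and go above the handle for a close look.

Request:
arm_command([
  {"slide": [0, 0, 0], "turn": [0, 0, 7.1], "fingers": 0},
  {"slide": [0, 0, 0], "turn": [0, 0, 7.1], "fingers": 0},
  {"slide": [0, 0, 0], "turn": [0, 0, 7.1], "fingers": 0},
  {"slide": [0, 0, 0], "turn": [0, 0, 7.1], "fingers": 0.4},
])

```text
time_s: 0.55
ee_pos: [0.2357, -0.4689, 0.3036]
orientation: [[0.999, -0.035, -0.0], [-0.035, -0.999, 0.001], [-0.0, -0.001, -1.0]]
contact_force: [-0.4, 1.2, -0.1]
gripper_width: 0.0734
grip_force: 0.0
```

Request:
arm_command([
  {"slide": [2.7, -2.9, 0], "turn": [0, 0, 0], "fingers": 0.4},
  {"slide": [2.7, -2.9, 0], "turn": [0, 0, 0], "fingers": 0.4},
  {"slide": [2.7, -2.9, 0], "turn": [0, 0, 0], "fingers": 0.4},
  {"slide": [2.7, -2.9, 0], "turn": [0, 0, 0], "fingers": 0.4},
  {"slide": [2.7, -2.9, 0], "turn": [0, 0, 0], "fingers": 0.4},
  {"slide": [2.7, -2.9, 0], "turn": [0, 0, 0], "fingers": 0.4},
  {"slide": [2.7, -2.9, 0], "turn": [0, 0, 0], "fingers": 0.4},
  {"slide": [2.7, -2.9, 0], "turn": [0, 0, 0], "fingers": 0.4},
])

```text
time_s: 1.35
ee_pos: [0.4595, -0.2422, 0.3038]
orientation: [[1.0, -0.03, -0.0], [-0.03, -1.0, 0.0], [-0.0, -0.0, -1.0]]
contact_force: [-0.0, -0.4, -0.1]
gripper_width: 0.0515
grip_force: 0.0
```

Run:
```python
from h import *
c=cap('wrist','w1.png'); s=manip.get_state(); print(s['time_s'],s['ee_pos'],s['orientation'].round(3).tolist(),s['joint_positions'].round(1),s['gripper_width'],(-c['R'].T@c['t']).round(3))
for k in range(4): print('clip',k+1,proj(c,[.490+(1.5-k)*.064*.0305,-.2435+(1.5-k)*.064,.04]))
print('grip',proj(c,[.507,-.244,.09]))
t=cap('top')
for u,v in((170,173.5),(223,176),(219.2,245.4),(164.6,243.8)): print('tray',ray(t,u,v,.027))
```

```text
1.4 [ 0.46276398 -0.23912702  0.30353005] [[1.0, -0.027, 0.002], [-0.027, -1.0, 0.002], [0.002, -0.002, -1.0]] [-2.740e+01  1.320e+01 -1.400e+00  7.540e+01  1.000e-01  1.542e+02] 0.051149828017315095 [ 0.541 -0.245  0.372]
clip 1 [237.  147.3]
clip 2 [293.9 147.3]
clip 3 [350.8 147.3]
clip 4 [407.7 147.3]
grip [322.4 137.5]
tray [0.5668 0.465  0.027 ]
tray [0.5639 0.2994 0.027 ]
tray [0.3469 0.3025 0.027 ]
tray [0.3473 0.4716 0.027 ]
```

View pics/w1.png

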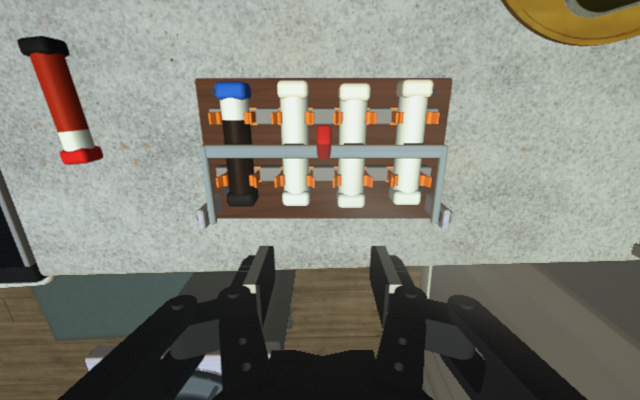

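The view confirms the carrier model, with the handle at (324,140) and stations at u≈236, 293, 352 and 409. Going down to pinch the handle.

Request:
arm_command([
  {"slide": [2.2, 0.25, 3], "turn": [0, 0, 0], "fingers": 0.4},
  {"slide": [2.2, 0.25, 3], "turn": [0, 0, 0], "fingers": 0.4},
  {"slide": [0, 0, 4], "turn": [0, 0, 0], "fingers": 0.4},
  {"slide": [0, 0, 3], "turn": [0, 0, 0], "fingers": 0.4},
  {"slide": [0, 0, 2.8], "turn": [0, 0, 0], "fingers": 0.4},
  {"slide": [0, 0, 0], "turn": [0, 0, 0], "fingers": 0.4},
  {"slide": [0, 0, 0], "turn": [0, 0, 0], "fingers": 1},
  {"slide": [0, 0, 0], "turn": [0, 0, 0], "fingers": 1},
])

```text
time_s: 2.25
ee_pos: [0.503, -0.25, 0.1475]
orientation: [[1.0, -0.03, 0.002], [-0.03, -1.0, 0.0], [0.002, -0.0, -1.0]]
contact_force: [0.1, 32.6, 9.8]
gripper_width: 0.0231
grip_force: 17.3
```

Request:
arm_command([
  {"slide": [0, 0, 0], "turn": [0, 0, 0], "fingers": 1},
  {"slide": [0, 0, 0], "turn": [0, 0, 0], "fingers": 1},
  {"slide": [0, 0, 0], "turn": [0, 0, 0], "fingers": 1},
  {"slide": [0, 0, 0], "turn": [0, 0, 0], "fingers": 1},
])

```text
time_s: 2.65
ee_pos: [0.5031, -0.2457, 0.1479]
orientation: [[1.0, -0.026, 0.003], [-0.026, -1.0, 0.008], [0.003, -0.009, -1.0]]
contact_force: [2.1, 25.8, 8.1]
gripper_width: 0.013
grip_force: 59.3
```

Run:
```python
from h import *
s=manip.get_state(); print(s['time_s'],s['ee_pos'],s['contact_force'],s['gripper_width'],s['grip_force'])
import numpy as np
# arc, carrier-relative steps
a=np.radians(18.2+np.arange(0,110,7.8)); P=np.c_[np.cos(a),np.sin(a)]*9.7
print(np.diff(P,axis=0).round(2).tolist())
```

```text
2.65 [ 0.50309009 -0.24574907  0.14786128] [ 2.07808727 25.80397401  8.05535621] 0.01299717867987705 59.25383806228638
[[-0.5, 1.22], [-0.66, 1.14], [-0.81, 1.04], [-0.94, 0.92], [-1.06, 0.79], [-1.16, 0.64], [-1.23, 0.48], [-1.28, 0.3], [-1.31, 0.13], [-1.32, -0.05], [-1.3, -0.23], [-1.26, -0.41], [-1.19, -0.57], [-1.1, -0.73]]
```

Request:
arm_command([
  {"slide": [0, -0.3, 0], "turn": [0, 0, 0], "fingers": 1},
  {"slide": [-0.5, 0, -1.22], "turn": [0, 0, 0], "fingers": 1},
  {"slide": [-0.66, 0, -1.14], "turn": [0, 0, 0], "fingers": 1},
  {"slide": [-0.81, 0, -1.04], "turn": [0, 0, 0], "fingers": 1},
  {"slide": [-0.94, 0, -0.92], "turn": [0, 0, 0], "fingers": 1},
  {"slide": [-1.06, 0, -0.79], "turn": [0, 0, 0], "fingers": 1},
  {"slide": [-1.16, 0, -0.64], "turn": [0, 0, 0], "fingers": 1},
  {"slide": [-1.23, 0, -0.48], "turn": [0, 0, 0], "fingers": 1},
])

```text
time_s: 3.45
ee_pos: [0.4385, -0.2434, 0.2087]
orientation: [[1.0, -0.029, 0.001], [-0.029, -1.0, 0.004], [0.001, -0.004, -1.0]]
contact_force: [2.8, 8.1, -16.1]
gripper_width: 0.0129
grip_force: 58.4
```

Request:
arm_command([
  {"slide": [-1.28, 0, -0.3], "turn": [0, 0, 0], "fingers": 1},
  {"slide": [-1.31, 0, -0.13], "turn": [0, 0, 0], "fingers": 1},
  {"slide": [-1.32, 0, 0.05], "turn": [0, 0, 0], "fingers": 1},
  {"slide": [-1.3, 0, 0.23], "turn": [0, 0, 0], "fingers": 1},
  {"slide": [-1.26, 0, 0.41], "turn": [0, 0, 0], "fingers": 1},
  {"slide": [-1.19, 0, 0.57], "turn": [0, 0, 0], "fingers": 1},
  {"slide": [-1.0, 0, 0.6], "turn": [0, 0, 0], "fingers": 1},
  {"slide": [0, 0, 0], "turn": [0, 0, 0], "fingers": 1},
])

```text
time_s: 4.25
ee_pos: [0.3521, -0.2409, 0.1949]
orientation: [[1.0, -0.029, 0.003], [-0.029, -1.0, 0.003], [0.003, -0.003, -1.0]]
contact_force: [4.1, 12.0, -0.7]
gripper_width: 0.0125
grip_force: 61.9
```

Request:
arm_command([
  {"slide": [0, 0, 0], "turn": [0, 0, 0], "fingers": 0.6},
  {"slide": [0, 0, 0], "turn": [0, 0, 0], "fingers": 0.4},
  {"slide": [0, 0, 0], "turn": [0, 0, 0], "fingers": 0.4},
  {"slide": [0, 0, 0], "turn": [0, 0, 0], "fingers": 0.4},
  {"slide": [0, 0, -3], "turn": [0, 0, 0], "fingers": 0.4},
  {"slide": [0, 0, -4], "turn": [0, 0, 0], "fingers": 0.4},
  {"slide": [0, 0, -3], "turn": [0, 0, 0], "fingers": 0.4},
  {"slide": [0, 0, 0], "turn": [0, 0, 0], "fingers": 0.4},
])

```text
time_s: 5.05
ee_pos: [0.3538, -0.2434, 0.2976]
orientation: [[1.0, -0.03, 0.005], [-0.03, -1.0, -0.004], [0.005, 0.004, -1.0]]
contact_force: [0.1, -1.1, 0.2]
gripper_width: 0.0514
grip_force: 0.0
```

Run:
```python
from h import *
c=cap('wrist','w2.png'); s=manip.get_state(); print(s['time_s'],s['ee_pos'],s['contact_force'],s['gripper_width'],s['grip_force'])
for k in range(4): print('clip',k+1,proj(c,[.490+(1.5-k)*.064*.0305,-.2435+(1.5-k)*.064,.04]))
t=cap('top')
f=t['frame'];hsv=cv2.cvtColor(f,cv2.COLOR_RGB2HSV);h,s,v=[hsv[...,i].astype(int) for i in range(3)]
m=(((h<8)|(h>172))&(s>100)&(v>40)).astype(np.uint8); m[:,330:]=0;m[:,:268]=0;m[:160]=0;m[260:]=0
for k in cv2.findContours(m,0,1)[0]:
    r=cv2.minAreaRect(k); print(np.round(r[0],1),np.round(r[1],1),round(r[2]),ray(t,*r[0],.016))
cv2.imwrite('pics/t2.png',cv2.resize(f[150:260,150:460],None,fx=2.5,fy=2.5)[:,:,::-1])
```

```text
5.1 [ 0.3531892  -0.24302117  0.29557116] [-0.45824271 -0.28620523  0.24759667] 0.05129058860227205 0.0
clip 1 [220.4  43.1]
clip 2 [284.8  43.1]
clip 3 [349.1  43.2]
clip 4 [413.4  43.2]
[301.5 203. ] [4. 9.] 90 [0.4864 0.051  0.016 ]
[301. 180.] [26.  8.] 90 [0.5593 0.0548 0.016 ]
```

View pics/w2.png

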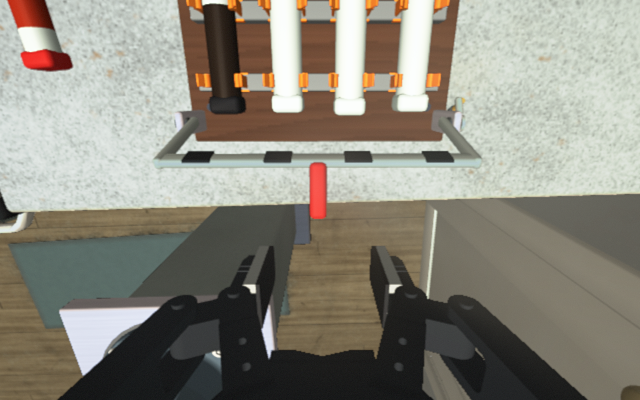

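Keeper is fully back, with its bar at row 158 and the handle pointing toward me. The predicted clip columns (220…413) fit. Next is station 4.

Request:
arm_command([
  {"slide": [3.4, 2.3, 1], "turn": [0, 0, 0], "fingers": 0.4},
  {"slide": [3.4, 2.3, 1], "turn": [0, 0, 0], "fingers": 0.4},
  {"slide": [3.4, 2.3, 1], "turn": [0, 0, 0], "fingers": 0.4},
  {"slide": [3.4, 2.3, 1], "turn": [0, 0, 0], "fingers": 0.4},
  {"slide": [0, 0, 4], "turn": [0, 0, 0], "fingers": 0.4},
  {"slide": [0, 0, 4], "turn": [0, 0, 0], "fingers": 0.4},
  {"slide": [0, 0, 3], "turn": [0, 0, 0], "fingers": 0.4},
  {"slide": [0, 0, 0], "turn": [0, 0, 0], "fingers": 0.4},
])

```text
time_s: 5.95
ee_pos: [0.4828, -0.3366, 0.1383]
orientation: [[1.0, -0.03, -0.008], [-0.03, -1.0, 0.006], [-0.008, -0.006, -1.0]]
contact_force: [0.0, 1.0, 0.2]
gripper_width: 0.0513
grip_force: 0.0
```

```bash
cat > st.py <<'E'
from h import *
c=cap('wrist','w3.png'); s=manip.get_state(); print(s['time_s'],s['ee_pos'].round(4),s['orientation'][:,0].round(3),s['contact_force'].round(1),s['gripper_width'],s['grip_force'])
f=c['frame']; hsv=cv2.cvtColor(f,cv2.COLOR_RGB2HSV);h,S,v=[hsv[...,i].astype(int) for i in range(3)]
m=((h>5)&(h<20)&(S>150)&(v>150)).astype(np.uint8)
for k in cv2.findContours(m,0,1)[0]:
    if cv2.contourArea(k)<40: continue
    M=cv2.moments(k); print('orange',ray(c,M['m10']/M['m00'],M['m01']/M['m00'],.06)[:2],cv2.contourArea(k))
E
python3 st.py
```

```text
6.0 [ 0.484  -0.3374  0.1412] [ 1.    -0.03  -0.005] [0.5 0.2 0.5] 0.05159359333727499 0.0
orange [ 0.4573 -0.168 ] 45.5
orange [ 0.4536 -0.3193] 90.0
orange [ 0.458  -0.1914] 69.5
orange [ 0.4579 -0.3253] 94.5
orange [ 0.4576 -0.2318] 68.0
orange [ 0.4549 -0.3562] 274.0
orange [ 0.4598 -0.2645] 117.5
orange [ 0.4614 -0.2035] 137.5
orange [ 0.463  -0.1751] 44.0
orange [ 0.5239 -0.1701] 55.5
orange [ 0.5233 -0.2581] 176.5
orange [ 0.5257 -0.1934] 113.5
orange [ 0.5245 -0.2338] 102.5
orange [ 0.5212 -0.3582] 384.5
orange [ 0.522  -0.3244] 343.5
orange [ 0.523  -0.2961] 237.5
orange [ 0.5244 -0.2664] 178.5
orange [ 0.5257 -0.2378] 53.0
orange [ 0.5265 -0.2055] 201.0
orange [ 0.5275 -0.177 ] 68.0
orange [ 0.5389 -0.25  ] 53.0
orange [ 0.5404 -0.198 ] 63.5
```

View pics/w3.png

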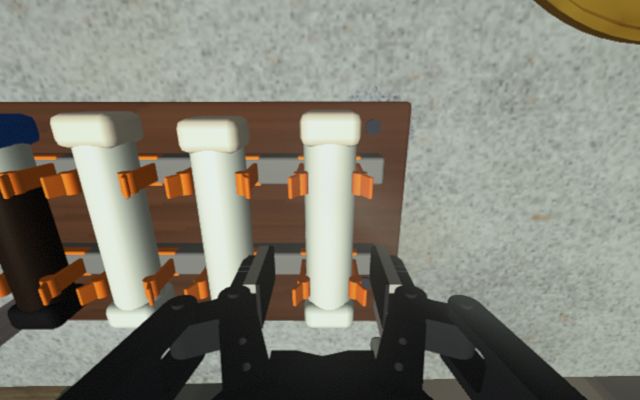

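Station 4's tube (u≈331) sits about 3–4 mm right of the gripper centre (u≈321), so I correct for that, descend and grip.

Request:
arm_command([
  {"slide": [0.4, 0.35, 1], "turn": [0, 0, 0], "fingers": 0.4},
  {"slide": [0, 0, 2], "turn": [0, 0, 0], "fingers": 0.4},
  {"slide": [0, 0, 1.6], "turn": [0, 0, 0], "fingers": 0.4},
  {"slide": [0, 0, 0], "turn": [0, 0, 0], "fingers": 0.4},
  {"slide": [0, 0, 0], "turn": [0, 0, 0], "fingers": 0.9},
  {"slide": [0, 0, 0], "turn": [0, 0, 0], "fingers": 0.9},
  {"slide": [0, 0, 0], "turn": [0, 0, 0], "fingers": 0.9},
  {"slide": [0, 0, 0], "turn": [0, 0, 0], "fingers": 0.9},
])

```text
time_s: 6.8
ee_pos: [0.4902, -0.3421, 0.0996]
orientation: [[1.0, -0.03, 0.002], [-0.03, -1.0, -0.001], [0.002, 0.001, -1.0]]
contact_force: [0.5, 3.6, 7.0]
gripper_width: 0.0279
grip_force: 59.4
```

Request:
arm_command([
  {"slide": [0, 0, -0.6], "turn": [0, 0, 0], "fingers": 0.9},
])

```text
time_s: 6.9
ee_pos: [0.4893, -0.3414, 0.1038]
orientation: [[1.0, -0.03, -0.0], [-0.03, -1.0, 0.001], [-0.001, -0.001, -1.0]]
contact_force: [0.4, 1.3, -12.6]
gripper_width: 0.0282
grip_force: 59.9
```

Extracted cleanly: the grip holds and the force fell. Now I lift and turn 90° for the tray.

Request:
arm_command([
  {"slide": [0, 0, -3], "turn": [0, 0, 0], "fingers": 0.9},
  {"slide": [0, 0, -3], "turn": [0, 0, -8.2], "fingers": 0.9},
  {"slide": [0, 0, -2], "turn": [0, 0, -8.2], "fingers": 0.9},
  {"slide": [0, 0, -2], "turn": [0, 0, -8.2], "fingers": 0.9},
  {"slide": [0, 0, -2], "turn": [0, 0, -8.2], "fingers": 0.9},
  {"slide": [0, 0, -2], "turn": [0, 0, -8.2], "fingers": 0.9},
  {"slide": [0, 0, -1], "turn": [0, 0, -8.2], "fingers": 0.9},
  {"slide": [0, 0, 0], "turn": [0, 0, -8.2], "fingers": 0.9},
])

```text
time_s: 7.7
ee_pos: [0.49, -0.3428, 0.2567]
orientation: [[0.559, 0.829, 0.003], [0.829, -0.559, -0.003], [-0.001, 0.004, -1.0]]
contact_force: [0.2, 0.3, -1.8]
gripper_width: 0.0282
grip_force: 61.5
```

Request:
arm_command([
  {"slide": [0, 0, 0], "turn": [0, 0, -8.2], "fingers": 0.9},
  {"slide": [0, 0, 0], "turn": [0, 0, -8.2], "fingers": 0.9},
  {"slide": [0, 0, 0], "turn": [0, 0, -8.2], "fingers": 0.9},
  {"slide": [0, 0, 0], "turn": [0, 0, -8.2], "fingers": 0.9},
  {"slide": [3.9, 0, 0], "turn": [0, 0, 0], "fingers": 0.9},
  {"slide": [3.9, 0, 0], "turn": [0, 0, 0], "fingers": 0.9},
  {"slide": [3.9, 0, 0], "turn": [0, 0, 0], "fingers": 0.9},
  {"slide": [3.9, 0, 0], "turn": [0, 0, 0], "fingers": 0.9},
])

```text
time_s: 8.5
ee_pos: [0.4935, -0.1851, 0.2548]
orientation: [[0.027, 1.0, 0.001], [1.0, -0.027, -0.001], [-0.001, 0.001, -1.0]]
contact_force: [0.3, -0.5, -0.9]
gripper_width: 0.0277
grip_force: 61.5
```

Request:
arm_command([
  {"slide": [3.9, 0, 0], "turn": [0, 0, 0], "fingers": 0.9},
  {"slide": [3.9, 0, 0], "turn": [0, 0, 0], "fingers": 0.9},
  {"slide": [3.9, 0, 0], "turn": [0, 0, 0], "fingers": 0.9},
  {"slide": [3.9, 0, 0], "turn": [0, 0, 0], "fingers": 0.9},
  {"slide": [3.9, 0, 0], "turn": [0, 0, 0], "fingers": 0.9},
  {"slide": [3.9, 0, 0], "turn": [0, 0, 0], "fingers": 0.9},
  {"slide": [3.9, 0, 0], "turn": [0, 0, 0], "fingers": 0.9},
  {"slide": [3.9, 0, 0], "turn": [0, 0, 0], "fingers": 0.9},
])

```text
time_s: 9.3
ee_pos: [0.5019, 0.1272, 0.255]
orientation: [[0.027, 1.0, 0.002], [1.0, -0.027, -0.0], [-0.0, 0.002, -1.0]]
contact_force: [0.3, -0.6, -0.4]
gripper_width: 0.0279
grip_force: 61.5
```

Request:
arm_command([
  {"slide": [4.2, 0.15, 0], "turn": [0, 0, 0], "fingers": 0.9},
  {"slide": [4.2, 0.15, 0], "turn": [0, 0, 0], "fingers": 0.9},
  {"slide": [4.2, 0.15, 0], "turn": [0, 0, 0], "fingers": 0.9},
  {"slide": [4.2, 0.15, 0], "turn": [0, 0, 0], "fingers": 0.9},
  {"slide": [4.2, 0.15, 0], "turn": [0, 0, 0], "fingers": 0.9},
  {"slide": [4.2, 0.15, 0], "turn": [0, 0, 0], "fingers": 0.9},
  {"slide": [0.4, 0, 3], "turn": [0, 0, 0], "fingers": 0.9},
  {"slide": [0, 0, 0], "turn": [0, 0, 0], "fingers": 0.9},
])

```text
time_s: 10.1
ee_pos: [0.5164, 0.3819, 0.221]
orientation: [[0.024, 1.0, -0.003], [1.0, -0.024, -0.003], [-0.003, -0.003, -1.0]]
contact_force: [-0.7, -0.3, -1.6]
gripper_width: 0.028
grip_force: 61.5
```

Run:
```python
from h import *
c=cap('wrist','w4.png'); s=manip.get_state(); print(s['time_s'],s['ee_pos'].round(4),s['orientation'][:,0].round(3),s['joint_positions'].round(1),s['contact_force'].round(1),s['gripper_width'],s['grip_force'])
for p in((.566,.465),(.564,.3),(.347,.303),(.347,.4716)): print(proj(c,[*p,.027]))
```

```text
10.15 [0.5167 0.3811 0.2228] [ 0.026  1.    -0.003] [ 36.4  27.2   7.7  70.7  -0.  127.9] [-0.2  0.1 -1.2] 0.027891799110085238 61.5111243724823
[379.4  95.6]
[371.4 266.7]
[159.6 268.4]
[119.2  94.1]
```

View pics/w4.png

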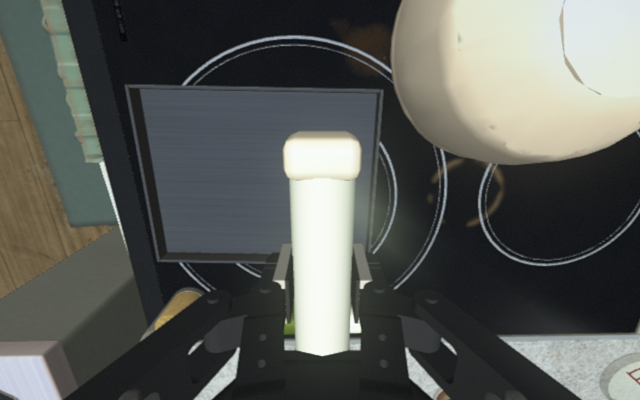

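The tray's corners appear at (125,85), (383,90), (368,258) and (158,262), so its centre is about 6 mm further left, at y≈0.390. Lowering into the far slot.

Request:
arm_command([
  {"slide": [0.8, 0.1, 4], "turn": [0, 0, 0], "fingers": 0.9},
  {"slide": [0, 0, 4], "turn": [0, 0, 0], "fingers": 0.9},
  {"slide": [0, 0, 3], "turn": [0, 0, 0], "fingers": 0.9},
  {"slide": [0, 0, 1.5], "turn": [0, 0, 0], "fingers": 0.9},
  {"slide": [0, 0, 0.8], "turn": [0, 0, 0], "fingers": 0.9},
  {"slide": [0, 0, 0], "turn": [0, 0, 0], "fingers": 0.9},
])

```text
time_s: 10.75
ee_pos: [0.5192, 0.3886, 0.0915]
orientation: [[0.027, 1.0, -0.0], [1.0, -0.027, -0.0], [-0.0, -0.0, -1.0]]
contact_force: [-0.1, 0.1, -0.8]
gripper_width: 0.0282
grip_force: 61.5
```

Request:
arm_command([
  {"slide": [0, 0, 0], "turn": [0, 0, 0], "fingers": 0.5},
  {"slide": [0, 0, 0], "turn": [0, 0, 0], "fingers": 0.4},
  {"slide": [0, 0, 0], "turn": [0, 0, 0], "fingers": 0.4},
  {"slide": [0, 0, 0], "turn": [0, 0, 0], "fingers": 0.4},
  {"slide": [0, 0, -3], "turn": [0, 0, 0], "fingers": 0.4},
  {"slide": [0, 0, -4], "turn": [0, 0, 0], "fingers": 0.4},
  {"slide": [0, 0, -4], "turn": [0, 0, 0], "fingers": 0.4},
  {"slide": [0, 0, -4], "turn": [0, 0, 0], "fingers": 0.4},
])

```text
time_s: 11.55
ee_pos: [0.5185, 0.3894, 0.2428]
orientation: [[0.026, 1.0, 0.0], [1.0, -0.026, 0.0], [0.0, 0.0, -1.0]]
contact_force: [1.5, 2.1, 9.0]
gripper_width: 0.0513
grip_force: 0.0
```

Request:
arm_command([
  {"slide": [-3.9, 0, 0], "turn": [0, 0, 0], "fingers": 0.3},
  {"slide": [-3.9, 0, 0], "turn": [0, 0, 0], "fingers": 0.3},
  {"slide": [-3.9, -0.1, 0], "turn": [0, 0, 0], "fingers": 0.3},
  {"slide": [-3.9, 0, 0], "turn": [0, 0, 0], "fingers": 0.3},
  {"slide": [0, 0, 0], "turn": [0, 0, 8], "fingers": 0.3},
  {"slide": [0, 0, 0], "turn": [0, 0, 8], "fingers": 0.3},
  {"slide": [0, 0, 0], "turn": [0, 0, 8], "fingers": 0.3},
  {"slide": [0, 0, 0], "turn": [0, 0, 8], "fingers": 0.3},
])

```text
time_s: 12.35
ee_pos: [0.5137, 0.2334, 0.2413]
orientation: [[0.557, 0.83, 0.0], [0.83, -0.557, 0.0], [0.0, 0.0, -1.0]]
contact_force: [-1.4, -0.1, -1.1]
gripper_width: 0.06
grip_force: 0.0
```

Request:
arm_command([
  {"slide": [0, 0, 0], "turn": [0, 0, 8], "fingers": 0.3},
  {"slide": [0, 0, 0], "turn": [0, 0, 8], "fingers": 0.3},
  {"slide": [0, 0, 0], "turn": [0, 0, 8], "fingers": 0.3},
  {"slide": [0, 0, 0], "turn": [0, 0, 8], "fingers": 0.3},
  {"slide": [0, 0, 0], "turn": [0, 0, 8], "fingers": 0.3},
  {"slide": [0, 0, 0], "turn": [0, 0, 8], "fingers": 0.3},
  {"slide": [0, 0, 0], "turn": [0, 0, 6.4], "fingers": 0.3},
  {"slide": [0, 0, 0], "turn": [0, 0, 0], "fingers": 0.3},
])

```text
time_s: 13.15
ee_pos: [0.5441, 0.1259, 0.2409]
orientation: [[0.981, 0.191, -0.029], [0.192, -0.978, 0.079], [-0.013, -0.083, -0.996]]
contact_force: [0.1, 0.1, -0.2]
gripper_width: 0.06
grip_force: 0.0
```

Run:
```python
from h import *
c=cap('wrist','w5.png'); s=manip.get_state(); print(s['time_s'],s['ee_pos'].round(4),s['orientation'][:,0].round(3),s['joint_positions'].round(1),s['contact_force'].round(1),s['gripper_width'])
f=c['frame']; hsv=cv2.cvtColor(f,cv2.COLOR_RGB2HSV);h,S,v=[hsv[...,i].astype(int) for i in range(3)]
m=((h>30)&(h<90)&(S>80)&(v>40)).astype(np.uint8)
for k in cv2.findContours(m,0,1)[0]:
    if cv2.contourArea(k)<100: continue
    r=cv2.minAreaRect(k); print(np.round(r[0]),np.round(r[1]),r[2],ray(c,*r[0],.023),[ray(c,*p,.023)[:2].tolist() for p in cv2.boxPoints(r)])
```

```text
13.2 [0.5438 0.1273 0.241 ] [ 0.981  0.195 -0.013] [ 11.2  18.9  -2.8  69.    4.7 180. ] [-1.1  0.2  0.7] 0.05984923788166445
[233. 204.] [31. 77.] 4.085616588592529 [0.4959 0.2319 0.023 ] [[0.4467, 0.2482], [0.5359, 0.2486], [0.5404, 0.2171], [0.4522, 0.2136]]
[238. 136.] [41. 22.] 9.865806579589844 [0.5693 0.2333 0.023 ] [[0.5573, 0.2549], [0.5796, 0.2527], [0.5809, 0.2122], [0.5587, 0.2134]]
```

View pics/w5.png

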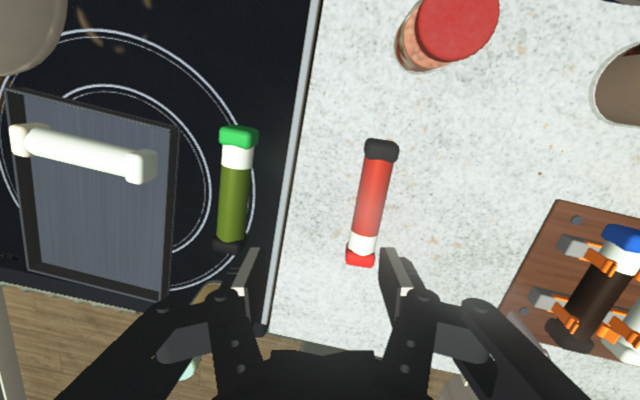

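At j6=180 the wrist hit its range and drifted. The view shows tube 1 lying in the tray (15–155, 125–180), green at (235,190), red at (372,200) and the jars untouched. I'll take red first from here, where the wrist has range, after moving toward it.

Request:
arm_command([
  {"slide": [-0.5, 3.6, 0], "turn": [0, 0, 0], "fingers": 0.3},
  {"slide": [-0.5, 3.6, 0], "turn": [0, 0, 0], "fingers": 0.3},
  {"slide": [0, 0, 0], "turn": [0, 0, 0], "fingers": 0.3},
])

```text
time_s: 13.5
ee_pos: [0.5477, 0.0547, 0.2348]
orientation: [[0.98, 0.195, -0.029], [0.197, -0.977, 0.078], [-0.013, -0.082, -0.997]]
contact_force: [0.8, 0.8, -0.5]
gripper_width: 0.0598
grip_force: 0.0
```

```bash
cat > go.py <<'E'
# usage: go.py x y z yaw : needed correction; rotation vector (tool) and slide (tool, cm)
import sys; from h import *
from scipy.spatial.transform import Rotation as Ro
x,y,z,yaw=map(float,sys.argv[1:5]); s=manip.get_state(); R=np.array(s['orientation']); p=s['ee_pos']
c,q=np.cos(np.radians(yaw)),np.sin(np.radians(yaw)); G=np.array([[c,q,0],[q,-c,0],[0,0,-1]])
print('t',s['time_s'],'pos',p.round(4),'j',s['joint_positions'].round(1),'F',s['contact_force'].round(1),'w',round(s['gripper_width'],4),round(s['grip_force'],1))
print('yaw',np.degrees(np.arctan2(R[1,0],R[0,0])).round(2),'z',R[:,2].round(3))
d=np.array([x,y,z])-p
print('turn',np.degrees(Ro.from_matrix(R.T@G).as_rotvec()).round(2),'slide now',(R.T@d*100).round(2),'slide after turn',(G.T@d*100).round(2))
E
python3 go.py .548 .053 .15 6
cat > look.py <<'E'
# look.py cam lo hi z png : colour blobs by hue range -> world
import sys; from h import *
cam,lo,hi,z=sys.argv[1],*map(float,sys.argv[2:5]); c=cap(cam,sys.argv[5])
hsv=cv2.cvtColor(c['frame'],cv2.COLOR_RGB2HSV);h,S,v=[hsv[...,i].astype(int) for i in range(3)]
m=(((h>=lo)&(h<=hi) if lo<hi else (h>=lo)|(h<=hi))&(S>90)&(v>40)).astype(np.uint8)
for k in cv2.findContours(m,0,1)[0]:
    if cv2.contourArea(k)<100: continue
    r=cv2.minAreaRect(k); print(np.round(r[0]),np.round(r[1]),ray(c,*r[0],z)[:2],[ray(c,*p,z)[:2].round(3).tolist() for p in cv2.boxPoints(r)])
E
python3 look.py wrist 172 6 .016 w6.png
```

```text
t 13.5 pos [0.5477 0.0547 0.2348] j [  3.8  18.8  -4.   68.6   4.5 172.4] F [ 0.8  0.8 -0.5] w 0.0598 0.0
yaw 11.35 z [-0.029  0.078 -0.997]
turn [-4.65  0.99  5.32] slide now [0.11 0.87 8.43] slide after turn [0.02 0.18 8.48]
[294. 250.] [30. 16.] [0.4596 0.0868] [[0.447, 0.103], [0.468, 0.104], [0.471, 0.071], [0.451, 0.07]]
[302. 188.] [29. 79.] [0.5333 0.0913] [[0.487, 0.105], [0.573, 0.107], [0.575, 0.079], [0.49, 0.074]]
[338.  22.] [43. 77.] [0.6858 0.0861] [[0.695, 0.121], [0.707, 0.058], [0.676, 0.05], [0.664, 0.116]]
```

Red was knocked: its cap is now at (0.460, 0.087) with yaw ~3.5°, so its middle is about (0.518, 0.0895). I fix the tilt and go over it.

Request:
arm_command([
  {"slide": [0, 0, 0], "turn": [-4.6, 1, 0.4], "fingers": 0.3},
  {"slide": [-1.2, -2.0, 1.5], "turn": [0, 0, 0], "fingers": 0.3},
  {"slide": [-1.2, -2.0, 1.5], "turn": [0, 0, 0], "fingers": 0.3},
  {"slide": [0, 0, 0], "turn": [0, 0, 0], "fingers": 0.3},
])

```text
time_s: 13.95
ee_pos: [0.5139, 0.0943, 0.2035]
orientation: [[0.981, 0.194, 0.0], [0.194, -0.981, 0.004], [0.001, -0.003, -1.0]]
contact_force: [-0.8, -0.9, 0.6]
gripper_width: 0.0595
grip_force: 0.0
```

```bash
python3 look.py wrist 172 6 .016 w6.png; python3 look.py top 172 6 .016 t6.png|grep 0.0; python3 go.py .518 .0895 .076 11
```

```text
[321. 247.] [33. 19.] [0.4605 0.0859] [[0.45, 0.102], [0.47, 0.102], [0.471, 0.07], [0.45, 0.069]]
[331. 173.] [34. 95.] [0.5347 0.0906] [[0.489, 0.103], [0.575, 0.108], [0.576, 0.079], [0.49, 0.072]]
[292. 137.] [14. 14.] [0.6959 0.0876] [[0.718, 0.111], [0.719, 0.066], [0.674, 0.065], [0.673, 0.109]]
[330. 119.] [ 8. 29.] [ 0.7577 -0.0304] [[0.769, 0.016], [0.772, -0.076], [0.746, -0.077], [0.743, 0.016]]
t 14.05 pos [0.5165 0.0931 0.2052] j [ 10.2  16.5 -11.8  61.5   0.2 179. ] F [0.8 0.2 0.5] w 0.0598 0.0
yaw 11.15 z [ 0.004  0.003 -1.   ]
turn [-0.15 -0.25  0.15] slide now [ 0.02  0.42 12.92] slide after turn [ 0.08  0.38 12.92]
```

View pics/w6.png

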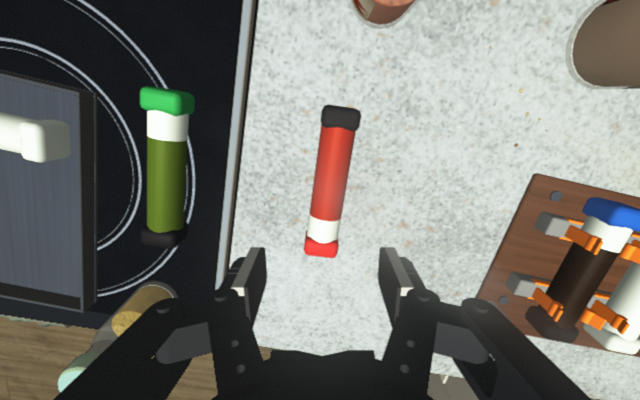

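Red at (330,180) lies between the fingers' lines, with its middle at about (0.519, 0.089). Descending and gripping.

Request:
arm_command([
  {"slide": [0.2, 0.4, 3], "turn": [0, 0, 0], "fingers": 0.3},
  {"slide": [0, 0, 4], "turn": [0, 0, 0], "fingers": 0.3},
  {"slide": [0, 0, 3.5], "turn": [0, 0, 0], "fingers": 0.3},
  {"slide": [0, 0, 2.3], "turn": [0, 0, 0], "fingers": 0.3},
  {"slide": [0, 0, 0], "turn": [0, 0, 0], "fingers": 0.9},
  {"slide": [0, 0, 0], "turn": [0, 0, 0], "fingers": 0.9},
  {"slide": [0, 0, 0], "turn": [0, 0, 0], "fingers": 0.9},
  {"slide": [0, 0, 0], "turn": [0, 0, 0], "fingers": 0.9},
])

```text
time_s: 14.85
ee_pos: [0.5209, 0.0886, 0.0784]
orientation: [[0.982, 0.191, 0.006], [0.191, -0.982, 0.004], [0.007, -0.002, -1.0]]
contact_force: [-0.1, 0.5, -0.4]
gripper_width: 0.029
grip_force: 55.7
```

Request:
arm_command([
  {"slide": [0, 0, 0], "turn": [0, 0, 0], "fingers": 0.9},
  {"slide": [0, 0, 0], "turn": [0, 0, 0], "fingers": 0.9},
  {"slide": [0, 0, -3], "turn": [0, 0, 0], "fingers": 0.9},
  {"slide": [0, 0, -4], "turn": [0, 0, 0], "fingers": 0.9},
  {"slide": [0, 0, -4], "turn": [0, 0, 0], "fingers": 0.9},
  {"slide": [0, 0, -4], "turn": [0, 0, 0], "fingers": 0.9},
  {"slide": [0, 0, 0], "turn": [0, 0, 0], "fingers": 0.9},
])

```text
time_s: 15.55
ee_pos: [0.5215, 0.0883, 0.2323]
orientation: [[0.982, 0.19, 0.012], [0.19, -0.982, 0.005], [0.013, -0.002, -1.0]]
contact_force: [1.0, 0.3, -0.7]
gripper_width: 0.0289
grip_force: 56.0
```

```bash
python3 look.py wrist 172 6 .16 w7.png; python3 go.py .488 -.341 .22 -1.7
```

```text
[326. 248.] [ 64. 164.] [0.5291 0.0878] [[0.474, 0.101], [0.572, 0.108], [0.575, 0.077], [0.477, 0.063]]
[381.   8.] [17. 58.] [0.6428 0.0868] [[0.644, 0.099], [0.648, 0.076], [0.642, 0.074], [0.638, 0.098]]
t 15.6 pos [0.5206 0.0882 0.2296] j [  9.5  15.6  -9.2  64.6   0.2 178.6] F [ 1.1 -1.1 -1.1] w 0.0288 56.0
yaw 10.98 z [ 0.009  0.004 -1.   ]
turn [-0.2  -0.53 12.68] slide now [-11.38  41.51   0.75] slide after turn [-1.98 43.    0.96]
```

Request:
arm_command([
  {"slide": [0, 0, 0], "turn": [-0.1, -0.25, 6.3], "fingers": 0.9},
  {"slide": [0, 0, 0], "turn": [-0.1, -0.25, 6.3], "fingers": 0.9},
  {"slide": [-0.18, 3.9, 0], "turn": [0, 0, 0], "fingers": 0.9},
  {"slide": [-0.18, 3.9, 0], "turn": [0, 0, 0], "fingers": 0.9},
  {"slide": [-0.18, 3.9, 0], "turn": [0, 0, 0], "fingers": 0.9},
  {"slide": [-0.18, 3.9, 0], "turn": [0, 0, 0], "fingers": 0.9},
  {"slide": [-0.18, 3.9, 0], "turn": [0, 0, 0], "fingers": 0.9},
  {"slide": [-0.18, 3.9, 0], "turn": [0, 0, 0], "fingers": 0.9},
])

```text
time_s: 16.4
ee_pos: [0.523, -0.2014, 0.2158]
orientation: [[0.999, 0.047, -0.012], [0.048, -0.998, 0.041], [-0.01, -0.042, -0.999]]
contact_force: [0.5, -0.2, -0.1]
gripper_width: 0.0289
grip_force: 56.0
```

Request:
arm_command([
  {"slide": [-0.18, 3.9, 0], "turn": [0, 0, 0], "fingers": 0.9},
  {"slide": [-0.18, 3.9, 0], "turn": [0, 0, 0], "fingers": 0.9},
  {"slide": [-0.18, 3.9, 0], "turn": [0, 0, 0], "fingers": 0.9},
  {"slide": [-0.18, 3.9, 0], "turn": [0, 0, 0], "fingers": 0.9},
  {"slide": [-0.18, 3.9, 0], "turn": [0, 0, 0], "fingers": 0.9},
  {"slide": [0, 0, 0], "turn": [0, 0, 0], "fingers": 0.9},
])

```text
time_s: 17.0
ee_pos: [0.523, -0.3991, 0.2068]
orientation: [[0.999, 0.043, -0.011], [0.044, -0.998, 0.041], [-0.01, -0.041, -0.999]]
contact_force: [0.2, -0.4, -2.2]
gripper_width: 0.0293
grip_force: 56.2
```

```bash
python3 look.py wrist 172 6 .165 w7.png; python3 go.py .488 -.341 .11 -1.7
```

```text
[323. 247.] [ 65. 164.] [ 0.5457 -0.3966] [[0.504, -0.378], [0.582, -0.387], [0.58, -0.412], [0.501, -0.408]]
t 17.05 pos [ 0.5231 -0.3968  0.2071] j [-37.7  30.2  10.5  72.3   1.5 139.7] F [-0.4  0.6 -0.7] w 0.0288 56.2
yaw 2.56 z [-0.012  0.042 -0.999]
turn [-2.41  0.66  4.25] slide now [-3.16 -5.32  9.97] slide after turn [-3.67 -5.48  9.71]
```

View pics/w7.png

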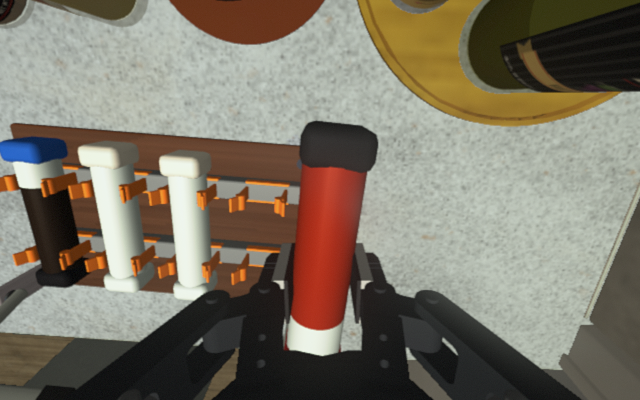

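Red is held but skewed in the grip: foot at (339,145), barrel bottom at (313,325). I measure the skew so the tool yaw can offset it.

```bash
python3 - <<'E'
from h import *
c=cap('wrist'); s=manip.get_state(); f=c['frame']
hsv=cv2.cvtColor(f,cv2.COLOR_RGB2HSV);h,S,v=[hsv[...,i].astype(int) for i in range(3)]
m=((h>172)|(h<6))&(S>90)&(v>40)
P=[]
for r in(190,210,230,300,315):
    u=np.where(m[r,285:375])[0]+285; P.append(ray(c,(u.min()+u.max())/2,r,.145)); print(r,u.min(),u.max(),P[-1])
P=np.array(P); k=np.polyfit(P[:,0],P[:,1],1); print('tube yaw',np.degrees(np.arctan(k[0])))
# foot far end
print('foot end',ray(c,340,122,.161), ray(c,338,170,.161))
E
python3 go.py .488 -.341 .11 5
```

```text
190 300 363 [ 0.5646 -0.3968  0.145 ]
210 298 360 [ 0.5546 -0.3961  0.145 ]
230 297 356 [ 0.5442 -0.3955  0.145 ]
300 292 346 [ 0.5031 -0.3935  0.145 ]
315 292 343 [ 0.4933 -0.3931  0.145 ]
tube yaw -2.9153578691672117
foot end [ 0.5965 -0.3984  0.161 ] [ 0.5781 -0.3988  0.161 ]
t 17.1 pos [ 0.5232 -0.3954  0.2075] j [-37.6  30.1  10.5  72.3   1.5 139.7] F [-0.1  0.7 -1.2] w 0.0292 56.2
yaw 2.64 z [-0.012  0.042 -0.999]
turn [-2.47  0.51 -2.37] slide now [-3.17 -5.17 10.01] slide after turn [-3.03 -5.73  9.75]
```

Request:
arm_command([
  {"slide": [0, 0, 0], "turn": [-2.4, 0.5, -1.2], "fingers": 0.9},
  {"slide": [-1.9, -2.9, 0], "turn": [0, 0, 0], "fingers": 0.9},
  {"slide": [-1.8, -2.8, 0], "turn": [0, 0, 0], "fingers": 0.9},
  {"slide": [0, 0, 3], "turn": [0, 0, 0], "fingers": 0.9},
  {"slide": [0, 0, 2], "turn": [0, 0, 0], "fingers": 0.9},
  {"slide": [0, 0, 0], "turn": [0, 0, 0], "fingers": 0.9},
])

```text
time_s: 17.7
ee_pos: [0.4819, -0.3381, 0.1569]
orientation: [[0.998, 0.07, -0.003], [0.07, -0.998, 0.002], [-0.002, -0.002, -1.0]]
contact_force: [-0.1, 0.6, -1.0]
gripper_width: 0.029
grip_force: 56.3
```

```bash
python3 go.py .483 -.341 .102 3.8
python3 - <<'E'
from h import *
c=cap('wrist'); s=manip.get_state(); f=c['frame']; z=s['ee_pos'][2]-.0624
hsv=cv2.cvtColor(f,cv2.COLOR_RGB2HSV);h,S,v=[hsv[...,i].astype(int) for i in range(3)]
m=((h>172)|(h<4))&(S>90)&(v>40)
P=[]
for r in(190,210,230,300,315):
    u=np.where(m[r,285:375])[0]+285; P.append(ray(c,(u.min()+u.max())/2,r,z)); 
P=np.array(P); k=np.polyfit(P[:,0],P[:,1],1); print('tube yaw',np.degrees(np.arctan(k[0])),'y at .488',np.polyval(k,.488))
o=((h>5)&(h<20)&(S>150)&(v>150)).astype(np.uint8)
for k in cv2.findContours(o,0,1)[0]:
    if cv2.contourArea(k)<80: continue
    x,y,w,hh=cv2.boundingRect(k); 
    print((x,y,w,hh),'top mid',ray(c,x+w/2,y+hh/2,.06)[:2])
E
```

```text
t 17.7 pos [ 0.4819 -0.3381  0.1569] j [-35.1  24.7  -6.8  58.7   0.  140.9] F [-0.1  0.6 -1. ] w 0.029 56.3
yaw 4.02 z [-0.003  0.002 -1.   ]
turn [-0.14  0.14  0.22] slide now [0.11 0.31 5.49] slide after turn [0.1  0.29 5.49]Traceback (most recent call last):
  File "<stdin>", line 7, in <module>
    return umr_minimum(a, axis, None, out, keepdims, initial, where)
ValueError: zero-size array to reduction operation minimum which has no identity
```

```bash
python3 look.py wrist 172 6 .095 w8.png
```

```text
[326. 248.] [ 64. 164.] [ 0.494  -0.3399] [[0.444, -0.321], [0.536, -0.326], [0.535, -0.356], [0.442, -0.357]]
```

View pics/w8.png

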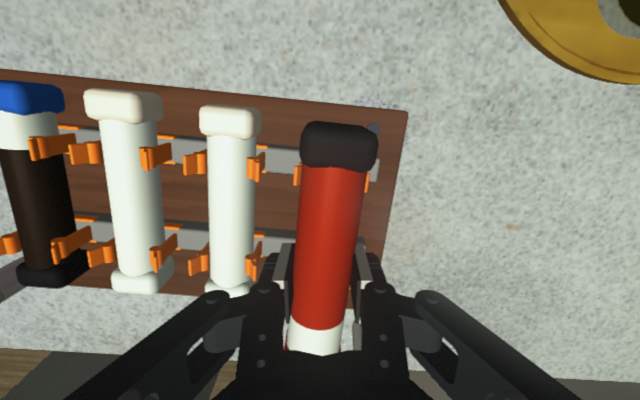

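Red sits over station 4 between its prongs (297 and 372 around the tube's 331). Pressing down.

Request:
arm_command([
  {"slide": [0.1, 0.25, 1.5], "turn": [0, 0, 0], "fingers": 0.9},
  {"slide": [0, 0, 1.5], "turn": [0, 0, 0], "fingers": 0.9},
  {"slide": [0, 0, 1.2], "turn": [0, 0, 0], "fingers": 0.9},
  {"slide": [0, 0, 0.8], "turn": [0, 0, 0], "fingers": 0.9},
  {"slide": [0, 0, 0.5], "turn": [0, 0, 0], "fingers": 0.9},
  {"slide": [0, 0, 0.3], "turn": [0, 0, 0], "fingers": 0.9},
])

```text
time_s: 18.4
ee_pos: [0.4852, -0.3425, 0.103]
orientation: [[0.998, 0.068, 0.003], [0.068, -0.998, 0.0], [0.003, 0.0, -1.0]]
contact_force: [4.7, 10.5, 5.1]
gripper_width: 0.028
grip_force: 62.9
```

Request:
arm_command([
  {"slide": [0, 0, 0.4], "turn": [0, 0, 0], "fingers": 0.9},
  {"slide": [0, 0, 0.3], "turn": [0, 0, 0], "fingers": 0.9},
])

```text
time_s: 18.6
ee_pos: [0.4849, -0.3421, 0.1006]
orientation: [[0.998, 0.068, 0.005], [0.068, -0.998, -0.001], [0.005, 0.001, -1.0]]
contact_force: [-23.1, 21.5, 86.7]
gripper_width: 0.0278
grip_force: 73.7
```

Bottomed out at 87 N. Relieving, releasing and rising.

Request:
arm_command([
  {"slide": [0, 0, -0.5], "turn": [0, 0, 0], "fingers": 0.9},
  {"slide": [0, 0, 0], "turn": [0, 0, 0], "fingers": 0.4},
  {"slide": [0, 0, 0], "turn": [0, 0, 0], "fingers": 0.4},
  {"slide": [0, 0, 0], "turn": [0, 0, 0], "fingers": 0.4},
  {"slide": [0, 0, -2], "turn": [0, 0, 0], "fingers": 0.4},
  {"slide": [0, 0, -4], "turn": [0, 0, 0], "fingers": 0.4},
  {"slide": [0, 0, -4], "turn": [0, 0, 5.6], "fingers": 0.4},
  {"slide": [0, 0, 0], "turn": [0, 0, 0], "fingers": 0.4},
])

```text
time_s: 19.4
ee_pos: [0.4865, -0.3448, 0.2046]
orientation: [[0.999, -0.032, 0.008], [-0.032, -0.999, -0.006], [0.009, 0.006, -1.0]]
contact_force: [0.2, 0.9, 0.1]
gripper_width: 0.0516
grip_force: 0.0
```

```bash
python3 go.py .491 -.277 .145 -1.7; python3 look.py wrist 172 6 .04 w9.png
python3 - <<'E'
from h import *
c=cap('wrist')
for k in range(4): print([proj(c,[.490+(1.5-k)*.064*.0305+dx,-.2445+(1.5-k)*.064-.0305*dx,.055]).tolist() for dx in(-.03,0,.03)])
E
```

```text
t 19.4 pos [ 0.4865 -0.3448  0.2046] j [-35.3  22.9  -2.1  64.4  -0.  146.5] F [0.2 0.9 0.1] w 0.0516 0.0
yaw -1.85 z [ 0.008 -0.006 -1.   ]
turn [ 0.33 -0.49 -0.15] slide now [ 0.18 -6.83  5.93] slide after turn [ 0.25 -6.79  5.96]
[315. 267.] [22. 36.] [ 0.4261 -0.3374] [[0.438, -0.322], [0.437, -0.354], [0.414, -0.353], [0.415, -0.32]]
[316. 188.] [100.  37.] [ 0.5003 -0.3408] [[0.542, -0.328], [0.541, -0.357], [0.454, -0.355], [0.456, -0.323]]
[[79.9, 244.1], [70.1, 209.4], [59.4, 171.7]]
[[159.0, 243.9], [152.4, 209.3], [145.2, 171.7]]
[[237.9, 243.8], [234.5, 209.2], [230.8, 171.6]]
[[316.7, 243.7], [316.5, 209.1], [316.2, 171.6]]
```

View pics/w9.png

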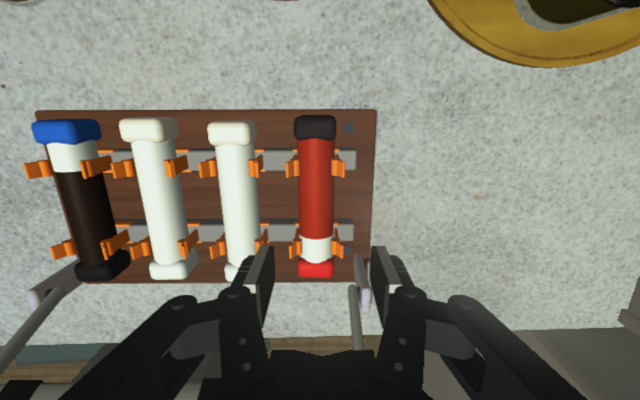

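Red is seated straight in station 4 (316,190). Next is the empty in station 3.

Request:
arm_command([
  {"slide": [0.1, -3.4, 0], "turn": [0.3, -0.5, 0], "fingers": 0.4},
  {"slide": [0.1, -3.4, 0], "turn": [0, 0, 0], "fingers": 0.4},
  {"slide": [0, 0, 3.5], "turn": [0, 0, 0], "fingers": 0.4},
  {"slide": [0, 0, 3], "turn": [0, 0, 0], "fingers": 0.4},
  {"slide": [0, 0, 0], "turn": [0, 0, 0], "fingers": 0.4},
])

```text
time_s: 20.0
ee_pos: [0.4854, -0.2732, 0.1298]
orientation: [[0.999, -0.028, -0.015], [-0.028, -1.0, 0.009], [-0.015, -0.008, -1.0]]
contact_force: [-0.8, 0.2, 0.4]
gripper_width: 0.0513
grip_force: 0.0
```

```bash
python3 go.py .489 -.2765 .098 -1.7
```

```text
t 20.0 pos [ 0.4854 -0.2732  0.1298] j [-29.4  23.7 -12.9  54.4   0.  152.2] F [-0.8  0.2  0.4] w 0.0513 0.0
yaw -1.61 z [-0.015  0.009 -1.   ]
turn [-0.47  0.85  0.09] slide now [0.42 0.34 3.17] slide after turn [0.37 0.31 3.18]
```

Request:
arm_command([
  {"slide": [0.3, 0.25, 1.5], "turn": [-0.3, 0.5, 0], "fingers": 0.4},
  {"slide": [0, 0, 1.5], "turn": [0, 0, 0], "fingers": 0.4},
  {"slide": [0, 0, 0], "turn": [0, 0, 0], "fingers": 0.4},
  {"slide": [0, 0, 0], "turn": [0, 0, 0], "fingers": 0.9},
  {"slide": [0, 0, 0], "turn": [0, 0, 0], "fingers": 0.9},
  {"slide": [0, 0, 0], "turn": [0, 0, 0], "fingers": 0.9},
  {"slide": [0, 0, 0], "turn": [0, 0, 0], "fingers": 0.9},
  {"slide": [0, 0, 0], "turn": [0, 0, 0], "fingers": 0.9},
])

```text
time_s: 20.8
ee_pos: [0.4911, -0.2777, 0.1056]
orientation: [[1.0, -0.029, 0.003], [-0.029, -1.0, -0.002], [0.003, 0.002, -1.0]]
contact_force: [-1.7, 0.1, 6.8]
gripper_width: 0.0278
grip_force: 59.5
```

Request:
arm_command([
  {"slide": [0, 0, -0.6], "turn": [0, 0, 0], "fingers": 0.9},
  {"slide": [0, 0, -2], "turn": [0, 0, 0], "fingers": 0.9},
  {"slide": [0, 0, -3], "turn": [0, 0, 0], "fingers": 0.9},
  {"slide": [0, 0, -3], "turn": [0, 0, 0], "fingers": 0.9},
  {"slide": [0, 0, -2], "turn": [0, 0, -8.2], "fingers": 0.9},
  {"slide": [0, 0, -2], "turn": [0, 0, -8.2], "fingers": 0.9},
  {"slide": [0, 0, -2], "turn": [0, 0, -8.2], "fingers": 0.9},
  {"slide": [0, 0, -1], "turn": [0, 0, -8.2], "fingers": 0.9},
])

```text
time_s: 21.6
ee_pos: [0.491, -0.2777, 0.263]
orientation: [[0.853, 0.522, 0.004], [0.522, -0.853, -0.003], [0.002, 0.004, -1.0]]
contact_force: [-0.3, -0.2, -0.6]
gripper_width: 0.0279
grip_force: 61.4
```

Request:
arm_command([
  {"slide": [0, 0, 0], "turn": [0, 0, -8.2], "fingers": 0.9},
  {"slide": [0, 0, 0], "turn": [0, 0, -8.2], "fingers": 0.9},
  {"slide": [0, 0, 0], "turn": [0, 0, -8.2], "fingers": 0.9},
  {"slide": [0, 0, 0], "turn": [0, 0, -8.2], "fingers": 0.9},
  {"slide": [0, 0, 0], "turn": [0, 0, -8.2], "fingers": 0.9},
  {"slide": [0, 0, 0], "turn": [0, 0, -8.2], "fingers": 0.9},
  {"slide": [0, 0, 0], "turn": [0, 0, -8.2], "fingers": 0.9},
])

```text
time_s: 22.3
ee_pos: [0.4905, -0.2774, 0.2611]
orientation: [[0.02, 1.0, 0.002], [1.0, -0.02, -0.001], [-0.001, 0.002, -1.0]]
contact_force: [-0.1, 0.5, -1.0]
gripper_width: 0.0279
grip_force: 61.4
```

```bash
python3 go.py .456 .390 .255 88.5
```

```text
t 22.3 pos [ 0.4905 -0.2774  0.2611] j [-29.5  18.3  -0.6  71.   -0.   61.7] F [-0.1  0.5 -1. ] w 0.0279 61.4
yaw 88.86 z [ 0.002 -0.001 -1.   ]
turn [0.12 0.08 0.36] slide now [66.66 -4.78  0.51] slide after turn [66.63 -5.2   0.61]
```

Request:
arm_command([
  {"slide": [4.2, -0.3, 0], "turn": [0, 0, 0], "fingers": 0.9},
  {"slide": [4.2, -0.3, 0], "turn": [0, 0, 0], "fingers": 0.9},
  {"slide": [4.2, -0.3, 0], "turn": [0, 0, 0], "fingers": 0.9},
  {"slide": [4.2, -0.3, 0], "turn": [0, 0, 0], "fingers": 0.9},
  {"slide": [4.2, -0.3, 0], "turn": [0, 0, 0], "fingers": 0.9},
  {"slide": [4.2, -0.3, 0], "turn": [0, 0, 0], "fingers": 0.9},
  {"slide": [4.2, -0.3, 0], "turn": [0, 0, 0], "fingers": 0.9},
  {"slide": [4.2, -0.3, 0], "turn": [0, 0, 0], "fingers": 0.9},
])

```text
time_s: 23.1
ee_pos: [0.475, 0.0607, 0.2609]
orientation: [[0.026, 1.0, 0.003], [1.0, -0.026, -0.001], [-0.001, 0.003, -1.0]]
contact_force: [1.3, -0.4, -1.6]
gripper_width: 0.0279
grip_force: 61.4
```

Request:
arm_command([
  {"slide": [4.2, -0.3, 0], "turn": [0, 0, 0], "fingers": 0.9},
  {"slide": [4.2, -0.3, 0], "turn": [0, 0, 0], "fingers": 0.9},
  {"slide": [4.2, -0.3, 0], "turn": [0, 0, 0], "fingers": 0.9},
  {"slide": [4.2, -0.3, 0], "turn": [0, 0, 0], "fingers": 0.9},
  {"slide": [4.2, -0.3, 0], "turn": [0, 0, 0], "fingers": 0.9},
  {"slide": [4.2, -0.3, 0], "turn": [0, 0, 0], "fingers": 0.9},
  {"slide": [4.2, -0.3, 0], "turn": [0, 0, 0], "fingers": 0.9},
  {"slide": [3.6, -0.3, 0], "turn": [0, 0, 0], "fingers": 0.9},
])

```text
time_s: 23.9
ee_pos: [0.4594, 0.3918, 0.2603]
orientation: [[0.025, 1.0, 0.002], [1.0, -0.025, -0.0], [-0.0, 0.002, -1.0]]
contact_force: [0.9, -1.0, -0.8]
gripper_width: 0.0276
grip_force: 61.4
```

```bash
python3 go.py .456 .390 .095 88.5
python3 - <<'E'
from h import *
c=cap('wrist','w10.png')
for n,p in dict(mid=(.456,.39),far=(.518,.39),c1=(.565,.47),c2=(.565,.305),c3=(.347,.475)).items(): print(n,proj(c,[*p,.026]))
E
```

```text
t 23.9 pos [0.4594 0.3918 0.2603] j [ 4.050e+01  2.230e+01  5.300e+00  7.300e+01 -1.000e-01  1.319e+02] F [ 0.9 -1.  -0.8] w 0.0276 61.4
yaw 88.56 z [ 0.002 -0.    -1.   ]
turn [0.14 0.02 0.06] slide now [-0.18 -0.37 16.53] slide after turn [-0.19 -0.33 16.53]
mid [318.4 182.1]
far [376.6 180.7]
c1 [427.5 100.3]
c2 [414.9 250.7]
c3 [204.2 100.9]
```

View pics/w10.png

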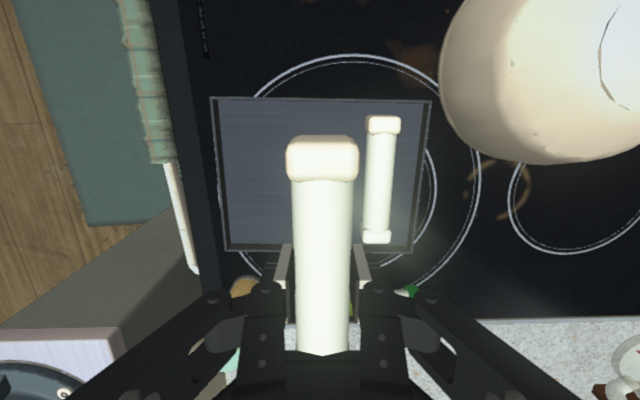

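Tube 1 lies well in the far slot at (380,180). I lower the second into the middle.

Request:
arm_command([
  {"slide": [0, -0.3, 4], "turn": [0, 0, 0], "fingers": 0.9},
  {"slide": [0, 0, 4], "turn": [0, 0, 0], "fingers": 0.9},
  {"slide": [0, 0, 4], "turn": [0, 0, 0], "fingers": 0.9},
  {"slide": [0, 0, 2.5], "turn": [0, 0, 0], "fingers": 0.9},
  {"slide": [0, 0, 1.5], "turn": [0, 0, 0], "fingers": 0.9},
  {"slide": [0, 0, 0.3], "turn": [0, 0, 0], "fingers": 0.9},
  {"slide": [0, 0, 0], "turn": [0, 0, 0], "fingers": 0.4},
  {"slide": [0, 0, 0], "turn": [0, 0, 0], "fingers": 0.4},
])

```text
time_s: 24.75
ee_pos: [0.4577, 0.3901, 0.0982]
orientation: [[0.026, 1.0, 0.003], [1.0, -0.026, 0.0], [0.0, 0.003, -1.0]]
contact_force: [-0.2, 0.0, 0.6]
gripper_width: 0.051
grip_force: 0.0
```

Request:
arm_command([
  {"slide": [0, 0, 0], "turn": [0, 0, 0], "fingers": 0.4},
  {"slide": [0, 0, -3], "turn": [0, 0, 0], "fingers": 0.4},
  {"slide": [0, 0, -4], "turn": [0, 0, 0], "fingers": 0.4},
  {"slide": [0, 0, -4], "turn": [0, 0, 0], "fingers": 0.4},
  {"slide": [0, 0, -4], "turn": [0, 0, 0], "fingers": 0.4},
  {"slide": [0, 0, 0], "turn": [0, 0, 0], "fingers": 0.3},
])

```text
time_s: 25.35
ee_pos: [0.4585, 0.3912, 0.2537]
orientation: [[0.026, 1.0, 0.01], [1.0, -0.026, 0.006], [0.006, 0.01, -1.0]]
contact_force: [0.4, 0.0, 0.9]
gripper_width: 0.0597
grip_force: 0.0
```

```bash
python3 go.py .510 .233 .24 182; python3 look.py top 35 85 .023 t10.png
```

```text
t 25.35 pos [0.4585 0.3912 0.2537] j [ 4.05e+01  2.20e+01  3.90e+00  7.13e+01 -1.00e-01  1.32e+02] F [0.4 0.  0.9] w 0.0597 0.0
yaw 88.53 z [ 0.01   0.006 -1.   ]
turn [  0.71   0.18 -93.47] slide now [-15.69   5.54   1.33] slide after turn [ -4.6  -15.99   1.37]
[244. 198.] [25. 10.] [0.4952 0.2317] [[0.534, 0.249], [0.535, 0.218], [0.456, 0.215], [0.456, 0.246]]
[483. 132.] [10. 14.] [ 0.7298 -0.521 ] [[0.733, -0.493], [0.755, -0.534], [0.726, -0.549], [0.704, -0.508]]
```

Request:
arm_command([
  {"slide": [-3.9, 1.35, 0], "turn": [0, 0, 0], "fingers": 0.3},
  {"slide": [-3.9, 1.35, 0], "turn": [0, 0, 0], "fingers": 0.3},
  {"slide": [-3.9, 1.35, 0], "turn": [0, 0, 0], "fingers": 0.3},
  {"slide": [-3.9, 1.35, 0], "turn": [0, 0, 0], "fingers": 0.3},
  {"slide": [0, 0, 0], "turn": [0, 0, -8.5], "fingers": 0.3},
  {"slide": [0, 0, 0], "turn": [0, 0, -8.5], "fingers": 0.3},
  {"slide": [0, 0, 0], "turn": [0, 0, -8.5], "fingers": 0.3},
  {"slide": [0, 0, 0], "turn": [0, 0, -8.5], "fingers": 0.3},
])

```text
time_s: 26.2
ee_pos: [0.5064, 0.2319, 0.2463]
orientation: [[-0.542, 0.84, 0.001], [0.84, 0.542, -0.001], [-0.002, -0.0, -1.0]]
contact_force: [0.2, -0.1, 0.2]
gripper_width: 0.0597
grip_force: 0.0
```

Request:
arm_command([
  {"slide": [0, 0, 0], "turn": [0, 0, -8.5], "fingers": 0.3},
  {"slide": [0, 0, 0], "turn": [0, 0, -8.5], "fingers": 0.3},
  {"slide": [0, 0, 0], "turn": [0, 0, -8.5], "fingers": 0.3},
  {"slide": [0, 0, 0], "turn": [0, 0, -8.5], "fingers": 0.3},
  {"slide": [0, 0, 0], "turn": [0, 0, -8.5], "fingers": 0.3},
  {"slide": [0, 0, 0], "turn": [0, 0, -8.5], "fingers": 0.3},
  {"slide": [0, 0, 0], "turn": [0, 0, -8.5], "fingers": 0.3},
  {"slide": [0, 0, 0], "turn": [0, 0, 0], "fingers": 0.3},
])

```text
time_s: 27.0
ee_pos: [0.5064, 0.2322, 0.2463]
orientation: [[-0.999, -0.038, 0.001], [-0.038, 0.999, -0.001], [-0.001, -0.001, -1.0]]
contact_force: [-0.4, 1.2, 0.1]
gripper_width: 0.0598
grip_force: 0.0
```

```bash
python3 go.py .512 .2325 .086 182; python3 look.py wrist 30 90 .023 w11.png
```

```text
t 27.0 pos [0.5064 0.2322 0.2463] j [24.7 18.2 -3.  68.9 -0.1 22.5] F [-0.4  1.2  0.1] w 0.0598 0.0
yaw -177.85 z [ 0.001 -0.001 -1.   ]
turn [-0.08  0.03  0.15] slide now [-0.56  0.03 16.03] slide after turn [-5.600e-01  1.000e-02  1.603e+01]
[320. 242.] [31. 18.] [0.574  0.2326] [[0.585, 0.215], [0.563, 0.216], [0.563, 0.25], [0.585, 0.25]]
[323. 177.] [30. 80.] [0.4998 0.233 ] [[0.544, 0.218], [0.46, 0.217], [0.459, 0.247], [0.544, 0.25]]
```

Request:
arm_command([
  {"slide": [-0.7, 0, 4], "turn": [0, 0, 0], "fingers": 0.3},
  {"slide": [0, 0, 4], "turn": [0, 0, 0], "fingers": 0.3},
  {"slide": [0, 0, 4], "turn": [0, 0, 0], "fingers": 0.3},
  {"slide": [0, 0, 2.5], "turn": [0, 0, 0], "fingers": 0.3},
  {"slide": [0, 0, 1.5], "turn": [0, 0, 0], "fingers": 0.3},
  {"slide": [0, 0, 0], "turn": [0, 0, 0], "fingers": 0.9},
  {"slide": [0, 0, 0], "turn": [0, 0, 0], "fingers": 0.9},
  {"slide": [0, 0, 0], "turn": [0, 0, 0], "fingers": 0.9},
])

```text
time_s: 27.85
ee_pos: [0.5145, 0.2327, 0.0881]
orientation: [[-0.999, -0.034, 0.003], [-0.034, 0.999, -0.0], [-0.003, -0.0, -1.0]]
contact_force: [0.5, 0.5, -1.3]
gripper_width: 0.028
grip_force: 58.9
```

Request:
arm_command([
  {"slide": [0, 0, 0], "turn": [0, 0, 0], "fingers": 0.9},
  {"slide": [0, 0, 0], "turn": [0, 0, 0], "fingers": 0.9},
  {"slide": [0, 0, 0], "turn": [0, 0, 0], "fingers": 0.9},
  {"slide": [0, 0, -3], "turn": [0, 0, 0], "fingers": 0.9},
  {"slide": [0, 0, -4], "turn": [0, 0, 0], "fingers": 0.9},
  {"slide": [0, 0, -4], "turn": [0, 0, 0], "fingers": 0.9},
  {"slide": [0, 0, -4], "turn": [0, 0, 0], "fingers": 0.9},
  {"slide": [0, 0, 0], "turn": [0, 0, 0], "fingers": 0.9},
])

```text
time_s: 28.65
ee_pos: [0.5157, 0.2335, 0.2427]
orientation: [[-0.999, -0.035, 0.01], [-0.035, 0.999, 0.003], [-0.01, 0.002, -1.0]]
contact_force: [-0.2, 1.0, -0.2]
gripper_width: 0.0279
grip_force: 59.2
```

```bash
python3 go.py .489 -.2765 .24 178.3; python3 look.py wrist 30 90 .18 w11.png
```

```text
t 28.65 pos [0.5157 0.2335 0.2427] j [24.4 18.8 -2.6 68.  -0.1 22.4] F [-0.2  1.  -0.2] w 0.0279 59.2
yaw -177.99 z [ 0.01   0.003 -1.   ]
turn [0.15 0.57 3.71] slide now [  4.46 -50.87   0.11] slide after turn [  1.16 -51.05   0.27]
[324. 245.] [160.  63.] [0.5029 0.2344] [[0.463, 0.219], [0.462, 0.247], [0.552, 0.254], [0.553, 0.219]]
```

Request:
arm_command([
  {"slide": [0.35, -3.9, 0], "turn": [0, 0, 0], "fingers": 0.9},
  {"slide": [0.35, -3.9, 0], "turn": [0, 0, 0], "fingers": 0.9},
  {"slide": [0.35, -3.9, 0], "turn": [0, 0, 0], "fingers": 0.9},
  {"slide": [0.35, -3.9, 0], "turn": [0, 0, 0], "fingers": 0.9},
  {"slide": [0.35, -3.9, 0], "turn": [0, 0, 0], "fingers": 0.9},
  {"slide": [0.35, -3.9, 0], "turn": [0, 0, 0], "fingers": 0.9},
  {"slide": [0.35, -3.9, 0], "turn": [0, 0, 0], "fingers": 0.9},
  {"slide": [0.35, -3.9, 0], "turn": [0, 0, 0], "fingers": 0.9},
])

```text
time_s: 29.5
ee_pos: [0.4958, -0.0816, 0.236]
orientation: [[-0.999, -0.035, -0.0], [-0.035, 0.999, -0.001], [0.0, -0.001, -1.0]]
contact_force: [0.4, 0.8, -1.6]
gripper_width: 0.0277
grip_force: 59.3
```

Request:
arm_command([
  {"slide": [0.35, -3.9, 0], "turn": [0, 0, 0], "fingers": 0.9},
  {"slide": [0.35, -3.9, 0], "turn": [0, 0, 0], "fingers": 0.9},
  {"slide": [0.35, -3.9, 0], "turn": [0, 0, 0], "fingers": 0.9},
  {"slide": [0.35, -3.9, 0], "turn": [0, 0, 0], "fingers": 0.9},
  {"slide": [0.35, -3.9, 0], "turn": [0, 0, 0], "fingers": 0.9},
  {"slide": [0, 0, 0], "turn": [0, 0, 8.35], "fingers": 0.9},
  {"slide": [0, 0, 0], "turn": [0, 0, 8.35], "fingers": 0.9},
  {"slide": [0, 0, 0], "turn": [0, 0, 8.35], "fingers": 0.9},
])

```text
time_s: 30.3
ee_pos: [0.4854, -0.2759, 0.2357]
orientation: [[-0.917, 0.398, -0.001], [0.398, 0.917, 0.0], [0.001, 0.0, -1.0]]
contact_force: [0.0, 1.1, -0.2]
gripper_width: 0.0283
grip_force: 59.1
```

Request:
arm_command([
  {"slide": [0, 0, 0], "turn": [0, 0, 8.35], "fingers": 0.9},
  {"slide": [0, 0, 0], "turn": [0, 0, 8.35], "fingers": 0.9},
  {"slide": [0, 0, 0], "turn": [0, 0, 8.35], "fingers": 0.9},
  {"slide": [0, 0, 0], "turn": [0, 0, 8.35], "fingers": 0.9},
  {"slide": [0, 0, 0], "turn": [0, 0, 8.35], "fingers": 0.9},
  {"slide": [0, 0, 0], "turn": [0, 0, 8.35], "fingers": 0.9},
  {"slide": [0, 0, 0], "turn": [0, 0, 8.35], "fingers": 0.9},
  {"slide": [0, 0, 0], "turn": [0, 0, 8.35], "fingers": 0.9},
])

```text
time_s: 31.1
ee_pos: [0.4856, -0.2754, 0.2359]
orientation: [[0.003, 1.0, -0.001], [1.0, -0.003, 0.0], [0.0, -0.001, -1.0]]
contact_force: [0.3, -0.3, -0.9]
gripper_width: 0.0282
grip_force: 59.2
```

Request:
arm_command([
  {"slide": [0, 0, 0], "turn": [0, 0, 8.35], "fingers": 0.9},
  {"slide": [0, 0, 0], "turn": [0, 0, 8.35], "fingers": 0.9},
  {"slide": [0, 0, 0], "turn": [0, 0, 8.35], "fingers": 0.9},
  {"slide": [0, 0, 0], "turn": [0, 0, 8.35], "fingers": 0.9},
  {"slide": [0, 0, 0], "turn": [0, 0, 8.35], "fingers": 0.9},
  {"slide": [0, 0, 0], "turn": [0, 0, 8.35], "fingers": 0.9},
  {"slide": [0, 0, 0], "turn": [0, 0, 8.35], "fingers": 0.9},
  {"slide": [0, 0, 0], "turn": [0, 0, 8.35], "fingers": 0.9},
])

```text
time_s: 31.9
ee_pos: [0.4856, -0.2754, 0.2358]
orientation: [[0.92, 0.391, -0.001], [0.391, -0.92, 0.0], [-0.0, -0.0, -1.0]]
contact_force: [-0.5, -0.7, -0.8]
gripper_width: 0.0283
grip_force: 59.2
```

Request:
arm_command([
  {"slide": [0, 0, 0], "turn": [0, 0, 8.35], "fingers": 0.9},
  {"slide": [0, 0, 0], "turn": [0, 0, 8.35], "fingers": 0.9},
  {"slide": [0, 0, 0], "turn": [0, 0, 8.35], "fingers": 0.9},
  {"slide": [0, 0, 0], "turn": [0, 0, 0], "fingers": 0.9},
])

```text
time_s: 32.3
ee_pos: [0.4857, -0.2754, 0.2361]
orientation: [[1.0, -0.032, -0.0], [-0.032, -1.0, 0.0], [-0.0, -0.0, -1.0]]
contact_force: [0.7, -0.5, -0.9]
gripper_width: 0.0279
grip_force: 59.2
```

```bash
python3 go.py .489 -.2765 .15 -1.7
python3 - <<'E'
from h import *
c=cap('wrist','w12.png'); s=manip.get_state(); f=c['frame']; z=s['ee_pos'][2]-.065
hsv=cv2.cvtColor(f,cv2.COLOR_RGB2HSV);h,S,v=[hsv[...,i].astype(int) for i in range(3)]
m=((h>30)&(h<90))&(S>90)&(v>30); P=[]
for r in range(180,340,15):
    u=np.where(m[r,275:375])[0]+275
    if len(u)>30: P.append(ray(c,(u.min()+u.max())/2,r,z))
P=np.array(P); print(P[[0,-1]]); k=np.polyfit(P[:,0],P[:,1],1); print('tube yaw',np.degrees(np.arctan(k[0])))
E
```

```text
t 32.3 pos [ 0.4857 -0.2754  0.2361] j [-29.6  18.6  -3.9  67.5  -0.  152.3] F [ 0.7 -0.5 -0.9] w 0.0279 59.2
yaw -1.81 z [-0.  0. -1.]
turn [-0.01  0.02 -0.11] slide now [0.34 0.1  8.61] slide after turn [0.34 0.1  8.61]
[[ 0.5315 -0.2775  0.1712]
 [ 0.4547 -0.2738  0.1712]]
tube yaw -2.7835617575552303
```

View pics/w12.png

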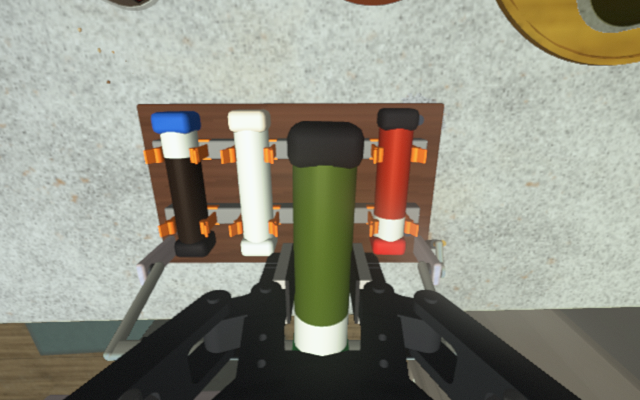

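Green is straight in the grip, and its foot at rows 122–165 puts it about 5 mm ahead of the TCP. The blue, white and red tubes are seated around free station 3. Pressing into station 3.

Request:
arm_command([
  {"slide": [-0.2, 0.1, 3], "turn": [0, 0, 0], "fingers": 0.9},
  {"slide": [0, 0, 3], "turn": [0, 0, 0], "fingers": 0.9},
  {"slide": [0, 0, 3], "turn": [0, 0, 0], "fingers": 0.9},
  {"slide": [0, 0, 1.2], "turn": [0, 0, 0], "fingers": 0.9},
  {"slide": [0, 0, 1.2], "turn": [0, 0, 0], "fingers": 0.9},
  {"slide": [0, 0, 0.9], "turn": [0, 0, 0], "fingers": 0.9},
  {"slide": [0, 0, 0.7], "turn": [0, 0, 0], "fingers": 0.9},
  {"slide": [0, 0, 0], "turn": [0, 0, 0], "fingers": 0.9},
])

```text
time_s: 33.15
ee_pos: [0.4847, -0.2767, 0.1071]
orientation: [[1.0, -0.028, 0.002], [-0.028, -1.0, -0.001], [0.002, 0.001, -1.0]]
contact_force: [2.9, 0.5, -8.6]
gripper_width: 0.0276
grip_force: 59.4
```

Request:
arm_command([
  {"slide": [0, 0, 0.3], "turn": [0, 0, 0], "fingers": 0.9},
  {"slide": [0, 0, 0], "turn": [0, 0, 0], "fingers": 0.9},
])

```text
time_s: 33.35
ee_pos: [0.4843, -0.2767, 0.1045]
orientation: [[1.0, -0.029, 0.001], [-0.029, -1.0, -0.001], [0.001, 0.001, -1.0]]
contact_force: [0.7, 0.8, -2.3]
gripper_width: 0.0279
grip_force: 59.8
```

Request:
arm_command([
  {"slide": [0, 0, 0.2], "turn": [0, 0, 0], "fingers": 0.9},
  {"slide": [0, 0, 0], "turn": [0, 0, 0], "fingers": 0.9},
])

```text
time_s: 33.55
ee_pos: [0.4844, -0.2768, 0.104]
orientation: [[1.0, -0.029, 0.003], [-0.029, -1.0, -0.001], [0.003, 0.001, -1.0]]
contact_force: [-3.5, 3.8, 12.4]
gripper_width: 0.0279
grip_force: 61.6
```

Seated: the force now rises sharply. Releasing and checking with numbers.

Request:
arm_command([
  {"slide": [0, 0, -0.1], "turn": [0, 0, 0], "fingers": 0.4},
  {"slide": [0, 0, 0], "turn": [0, 0, 0], "fingers": 0.4},
  {"slide": [0, 0, 0], "turn": [0, 0, 0], "fingers": 0.4},
  {"slide": [0, 0, 0], "turn": [0, 0, 0], "fingers": 0.4},
  {"slide": [0, 0, -2], "turn": [0, 0, 0], "fingers": 0.4},
  {"slide": [0, 0, -4], "turn": [0, 0, 0], "fingers": 0.4},
  {"slide": [0, 0, -4], "turn": [0, 0, 0], "fingers": 0.4},
  {"slide": [0, 0, 0], "turn": [0, 0, 0], "fingers": 0.4},
])

```text
time_s: 34.35
ee_pos: [0.4862, -0.2779, 0.2085]
orientation: [[1.0, -0.029, 0.009], [-0.029, -1.0, -0.005], [0.009, 0.005, -1.0]]
contact_force: [0.4, -1.1, 0.8]
gripper_width: 0.0513
grip_force: 0.0
```

```bash
python3 go.py .490 -.2125 .13 -1.7; python3 look.py wrist 30 90 .04 w13.png;echo red; python3 look.py wrist 172 4 .04 w13.png;echo blue; python3 look.py wrist 100 130 .04 w13.png
```

```text
t 34.35 pos [ 0.4862 -0.2779  0.2085] j [-29.7  19.4  -6.9  63.1  -0.  151.9] F [ 0.4 -1.1  0.8] w 0.0513 0.0
yaw -1.68 z [ 0.009 -0.005 -1.   ]
turn [ 0.28 -0.5   0.02] slide now [ 0.12 -6.58  7.82] slide after turn [ 0.18 -6.54  7.85]
[319. 266.] [36. 20.] [ 0.4244 -0.2741] [[0.414, -0.257], [0.435, -0.258], [0.434, -0.291], [0.413, -0.29]]
[320. 188.] [97. 35.] [ 0.4984 -0.2778] [[0.539, -0.265], [0.538, -0.293], [0.453, -0.292], [0.454, -0.261]]
red
[408. 263.] [16. 10.] [ 0.4251 -0.354 ] [[0.43, -0.346], [0.435, -0.354], [0.42, -0.362], [0.415, -0.354]]
[399. 183.] [ 38. 101.] [ 0.5008 -0.3418] [[0.457, -0.325], [0.543, -0.328], [0.54, -0.357], [0.454, -0.358]]
blue
[153. 124.] [25. 58.] [ 0.5528 -0.1492] [[0.562, -0.129], [0.562, -0.173], [0.544, -0.17], [0.543, -0.125]]
```

Green (y≈−0.276) and red are both in line and seated. Next is the last empty, in station 2.

Request:
arm_command([
  {"slide": [0.2, -3.2, 0], "turn": [0, 0, 0], "fingers": 0.4},
  {"slide": [0.2, -3.2, 0], "turn": [0, 0, 0], "fingers": 0.4},
  {"slide": [0, 0, 3.5], "turn": [0, 0, 0], "fingers": 0.4},
  {"slide": [0, 0, 3.5], "turn": [0, 0, 0], "fingers": 0.4},
  {"slide": [0, 0, 0], "turn": [0, 0, 0], "fingers": 0.4},
  {"slide": [0, 0, 0], "turn": [0, 0, 0], "fingers": 0.4},
])

```text
time_s: 35.1
ee_pos: [0.4895, -0.2126, 0.1327]
orientation: [[1.0, -0.029, -0.001], [-0.029, -1.0, 0.0], [-0.001, -0.0, -1.0]]
contact_force: [0.4, -0.6, 0.3]
gripper_width: 0.0509
grip_force: 0.0
```

```bash
python3 go.py .490 -.2125 .102 -1.7
```

```text
t 35.1 pos [ 0.4895 -0.2126  0.1327] j [-23.5  21.1 -16.8  52.2  -0.  158.2] F [ 0.4 -0.6  0.3] w 0.0509 0.0
yaw -1.68 z [-0.001  0.    -1.   ]
turn [-0.01  0.08  0.02] slide now [ 0.06 -0.01  3.07] slide after turn [ 0.05 -0.01  3.07]
```

Request:
arm_command([
  {"slide": [0, 0, 1.5], "turn": [0, 0, 0], "fingers": 0.4},
  {"slide": [0, 0, 1.5], "turn": [0, 0, 0], "fingers": 0.4},
  {"slide": [0, 0, 0], "turn": [0, 0, 0], "fingers": 0.4},
  {"slide": [0, 0, 0], "turn": [0, 0, 0], "fingers": 0.9},
  {"slide": [0, 0, 0], "turn": [0, 0, 0], "fingers": 0.9},
  {"slide": [0, 0, 0], "turn": [0, 0, 0], "fingers": 0.9},
  {"slide": [0, 0, 0], "turn": [0, 0, 0], "fingers": 0.9},
  {"slide": [0, 0, 0], "turn": [0, 0, 0], "fingers": 0.9},
])

```text
time_s: 35.9
ee_pos: [0.4909, -0.2133, 0.1051]
orientation: [[1.0, -0.029, 0.004], [-0.029, -1.0, -0.002], [0.004, 0.002, -1.0]]
contact_force: [-2.2, -0.6, 6.7]
gripper_width: 0.0276
grip_force: 59.2
```

Request:
arm_command([
  {"slide": [0, 0, -0.6], "turn": [0, 0, 0], "fingers": 0.9},
  {"slide": [0, 0, -2], "turn": [0, 0, 0], "fingers": 0.9},
  {"slide": [0, 0, -3], "turn": [0, 0, 0], "fingers": 0.9},
  {"slide": [0, 0, -3], "turn": [0, 0, 0], "fingers": 0.9},
  {"slide": [0, 0, -2], "turn": [0, 0, -8.2], "fingers": 0.9},
  {"slide": [0, 0, -2], "turn": [0, 0, -8.2], "fingers": 0.9},
  {"slide": [0, 0, -2], "turn": [0, 0, -8.2], "fingers": 0.9},
  {"slide": [0, 0, -1], "turn": [0, 0, -8.2], "fingers": 0.9},
])

```text
time_s: 36.7
ee_pos: [0.4904, -0.213, 0.2622]
orientation: [[0.853, 0.522, 0.004], [0.522, -0.853, -0.002], [0.003, 0.004, -1.0]]
contact_force: [0.2, 0.6, -0.7]
gripper_width: 0.0277
grip_force: 61.3
```

Request:
arm_command([
  {"slide": [0, 0, 0], "turn": [0, 0, -8.2], "fingers": 0.9},
  {"slide": [0, 0, 0], "turn": [0, 0, -8.2], "fingers": 0.9},
  {"slide": [0, 0, 0], "turn": [0, 0, -8.2], "fingers": 0.9},
  {"slide": [0, 0, 0], "turn": [0, 0, -8.2], "fingers": 0.9},
  {"slide": [0, 0, 0], "turn": [0, 0, -8.2], "fingers": 0.9},
  {"slide": [0, 0, 0], "turn": [0, 0, -8.2], "fingers": 0.9},
  {"slide": [0, 0, 0], "turn": [0, 0, -8.2], "fingers": 0.9},
])

```text
time_s: 37.4
ee_pos: [0.4899, -0.2128, 0.2604]
orientation: [[0.02, 1.0, 0.002], [1.0, -0.02, -0.001], [-0.001, 0.002, -1.0]]
contact_force: [0.2, -0.2, -1.5]
gripper_width: 0.0275
grip_force: 61.3
```

```bash
python3 go.py .394 .391 .255 88.5
```

```text
t 37.4 pos [ 0.4899 -0.2128  0.2604] j [-23.5  15.5  -4.7  69.6  -0.   67.7] F [ 0.2 -0.2 -1.5] w 0.0275 61.3
yaw 88.86 z [ 0.002 -0.001 -1.   ]
turn [0.13 0.08 0.36] slide now [ 60.17 -10.79   0.43] slide after turn [ 60.1  -11.17   0.54]
```

Request:
arm_command([
  {"slide": [4.0, -0.72, 0], "turn": [0, 0, 0], "fingers": 0.9},
  {"slide": [4.0, -0.72, 0], "turn": [0, 0, 0], "fingers": 0.9},
  {"slide": [4.0, -0.72, 0], "turn": [0, 0, 0], "fingers": 0.9},
  {"slide": [4.0, -0.72, 0], "turn": [0, 0, 0], "fingers": 0.9},
  {"slide": [4.0, -0.72, 0], "turn": [0, 0, 0], "fingers": 0.9},
  {"slide": [4.0, -0.72, 0], "turn": [0, 0, 0], "fingers": 0.9},
  {"slide": [4.0, -0.72, 0], "turn": [0, 0, 0], "fingers": 0.9},
  {"slide": [4.0, -0.72, 0], "turn": [0, 0, 0], "fingers": 0.9},
])

```text
time_s: 38.2
ee_pos: [0.4402, 0.1101, 0.2601]
orientation: [[0.026, 1.0, 0.003], [1.0, -0.026, -0.001], [-0.001, 0.003, -1.0]]
contact_force: [0.6, 0.8, -1.1]
gripper_width: 0.0277
grip_force: 61.3
```

Request:
arm_command([
  {"slide": [4.0, -0.72, 0], "turn": [0, 0, 0], "fingers": 0.9},
  {"slide": [4.0, -0.72, 0], "turn": [0, 0, 0], "fingers": 0.9},
  {"slide": [4.0, -0.72, 0], "turn": [0, 0, 0], "fingers": 0.9},
  {"slide": [4.0, -0.72, 0], "turn": [0, 0, 0], "fingers": 0.9},
  {"slide": [4.0, -0.72, 0], "turn": [0, 0, 0], "fingers": 0.9},
  {"slide": [4.0, -0.72, 0], "turn": [0, 0, 0], "fingers": 0.9},
  {"slide": [4.0, -0.72, 0], "turn": [0, 0, 0], "fingers": 0.9},
  {"slide": [0, 0, 0], "turn": [0, 0, 0], "fingers": 0.9},
])

```text
time_s: 39.0
ee_pos: [0.3968, 0.394, 0.2591]
orientation: [[0.022, 1.0, 0.002], [1.0, -0.022, 0.001], [0.001, 0.002, -1.0]]
contact_force: [-0.1, 0.7, -1.0]
gripper_width: 0.0278
grip_force: 61.3
```

```bash
python3 go.py .394 .391 .0955 88.5
python3 - <<'E'
from h import *
c=cap('wrist')
g=cv2.cvtColor(c['frame'],cv2.COLOR_RGB2HSV); m=((g[...,1]<70)&(g[...,2]>170)).astype(np.uint8)
for k in cv2.findContours(m,0,1)[0]:
    if 300<cv2.contourArea(k):
        r=cv2.minAreaRect(k); print(np.round(r[0]),np.round(r[1]),ray(c,*r[0],.026),cv2.contourArea(k))
E
```

```text
t 39.0 pos [0.3968 0.394  0.2591] j [ 4.480e+01  1.790e+01 -1.400e+00  7.050e+01 -1.000e-01  1.361e+02] F [-0.1  0.7 -1. ] w 0.0278 61.3
yaw 88.74 z [ 0.002  0.001 -1.   ]
turn [ 0.13 -0.06  0.24] slide now [-0.32 -0.31 16.36] slide after turn [-0.3  -0.27 16.36]
[424. 382.] [59. 14.] [0.5303 0.1071 0.026 ] 513.5
[ 69. 354.] [ 38. 143.] [0.0599 0.1667 0.026 ] 2847.0
[569. 362.] [ 75. 142.] [0.7201 0.1363 0.026 ] 6361.5
[225. 222.] [120.  14.] [0.2883 0.3499 0.026 ] 701.0
[322. 242.] [225.  73.] [0.395  0.3216 0.026 ] 12377.0
[381. 185.] [ 32. 127.] [0.4597 0.3881 0.026 ] 3254.5
[441. 181.] [ 32. 131.] [0.5231 0.3913 0.026 ] 3252.5
[610.  78.] [156.  57.] [0.6745 0.4892 0.026 ] 7206.0
```

Both placed tubes lie at x=0.460 and 0.523, y≈0.39, which is good. Lowering the third.

Request:
arm_command([
  {"slide": [-0.2, -0.2, 4], "turn": [0, 0, 0], "fingers": 0.9},
  {"slide": [0, 0, 4], "turn": [0, 0, 0], "fingers": 0.9},
  {"slide": [0, 0, 4], "turn": [0, 0, 0], "fingers": 0.9},
  {"slide": [0, 0, 2.5], "turn": [0, 0, 0], "fingers": 0.9},
  {"slide": [0, 0, 1.4], "turn": [0, 0, 0], "fingers": 0.9},
  {"slide": [0, 0, 0.3], "turn": [0, 0, 0], "fingers": 0.9},
  {"slide": [0, 0, 0], "turn": [0, 0, 0], "fingers": 0.4},
  {"slide": [0, 0, 0], "turn": [0, 0, 0], "fingers": 0.4},
])

```text
time_s: 39.85
ee_pos: [0.3964, 0.3878, 0.098]
orientation: [[0.026, 1.0, 0.003], [1.0, -0.026, 0.0], [0.0, 0.003, -1.0]]
contact_force: [0.3, 0.2, 0.4]
gripper_width: 0.0514
grip_force: 0.0
```

Request:
arm_command([
  {"slide": [0, 0, 0], "turn": [0, 0, 0], "fingers": 0.4},
  {"slide": [0, 0, -3], "turn": [0, 0, 0], "fingers": 0.4},
  {"slide": [0, 0, -4], "turn": [0, 0, 0], "fingers": 0.4},
  {"slide": [0, 0, -4], "turn": [0, 0, 0], "fingers": 0.4},
  {"slide": [0, 0, -4], "turn": [0, 0, 0], "fingers": 0.4},
  {"slide": [0, 0, -2], "turn": [0, 0, 0], "fingers": 0.4},
  {"slide": [0, 0, 0], "turn": [0, 0, 0], "fingers": 0.4},
])

```text
time_s: 40.55
ee_pos: [0.3964, 0.3888, 0.271]
orientation: [[0.026, 1.0, 0.007], [1.0, -0.026, 0.004], [0.004, 0.007, -1.0]]
contact_force: [0.0, 0.1, 0.4]
gripper_width: 0.0513
grip_force: 0.0
```

```bash
python3 go.py .357 -.2395 .28 88.5
python3 - <<'E'
from h import *
c=cap('wrist')
g=cv2.cvtColor(c['frame'],cv2.COLOR_RGB2HSV); m=((g[...,1]<70)&(g[...,2]>170)).astype(np.uint8)
for k in cv2.findContours(m,0,1)[0]:
    if 1500<cv2.contourArea(k):
        r=cv2.minAreaRect(k); print(np.round(r[0]),np.round(r[1]),ray(c,*r[0],.026),cv2.contourArea(k))
c=cap('top'); h=cv2.cvtColor(c['frame'],cv2.COLOR_RGB2HSV); m=((h[...,0]>20)&(h[...,0]<33)&(h[...,1]>130)&(h[...,2]>120)).astype(np.uint8)
for k in cv2.findContours(m,0,1)[0]:
    if 15<cv2.contourArea(k): r=cv2.minAreaRect(k); print('yellow',r[:2],ray(c,*r[0],.016))
E
```

```text
t 40.55 pos [0.3964 0.3888 0.271 ] j [ 4.45e+01  1.70e+01 -9.00e-01  7.16e+01 -1.00e-01  1.36e+02] F [0.  0.1 0.4] w 0.0513 0.0
yaw 88.53 z [ 0.007  0.004 -1.   ]
turn [ 0.38 -0.24  0.03] slide now [-62.91  -2.31  -1.18] slide after turn [-62.91  -2.29  -0.9 ]
[ 64. 357.] [ 45. 130.] [0.0422 0.15   0.026 ] 2949.0
[323. 336.] [ 38. 119.] [0.393  0.1728 0.026 ] 3183.0
[568. 355.] [ 88. 141.] [0.7299 0.1299 0.026 ] 8325.5
[378. 178.] [ 31. 124.] [0.4594 0.3886 0.026 ] 3193.0
[320. 178.] [123.  31.] [0.3952 0.3904 0.026 ] 3118.0
[436. 173.] [ 32. 128.] [0.5224 0.3914 0.026 ] 3281.0
[592.  74.] [149.  93.] [0.6689 0.488  0.026 ] 10992.5
yellow ((501.2922668457031, 167.2384490966797), (7.104168891906738, 29.206029891967773)) [ 0.6191 -0.5853  0.016 ]
yellow ((398.5, 135.0), (10.0, 11.0)) [ 0.713  -0.2529  0.016 ]
yellow ((502.51727294921875, 129.7069091796875), (10.629822731018066, 24.99669075012207)) [ 0.7407 -0.5885  0.016 ]
yellow ((461.89190673828125, 149.1486358642578), (57.77507781982422, 21.505813598632812)) [ 0.6736 -0.4577  0.016 ]
```

All three empties are in the tray and there's no yellow tube anywhere. Returning to the keeper handle.

Request:
arm_command([
  {"slide": [-3.95, -0.15, 0], "turn": [0, 0, 0], "fingers": 0.4},
  {"slide": [-3.95, -0.15, 0], "turn": [0, 0, 0], "fingers": 0.4},
  {"slide": [-3.95, -0.15, 0], "turn": [0, 0, 0], "fingers": 0.4},
  {"slide": [-3.95, -0.15, 0], "turn": [0, 0, 0], "fingers": 0.4},
  {"slide": [-3.95, -0.15, 0], "turn": [0, 0, 0], "fingers": 0.4},
  {"slide": [-3.95, -0.15, 0], "turn": [0, 0, 0], "fingers": 0.4},
  {"slide": [-3.95, -0.15, 0], "turn": [0, 0, 0], "fingers": 0.4},
  {"slide": [-3.95, -0.15, 0], "turn": [0, 0, 0], "fingers": 0.4},
])

```text
time_s: 41.45
ee_pos: [0.3742, 0.0708, 0.2659]
orientation: [[0.025, 1.0, -0.0], [1.0, -0.025, -0.001], [-0.001, -0.0, -1.0]]
contact_force: [0.2, -0.3, -0.7]
gripper_width: 0.0514
grip_force: 0.0
```

Request:
arm_command([
  {"slide": [-3.95, -0.15, 0], "turn": [0, 0, 0], "fingers": 0.4},
  {"slide": [-3.95, -0.15, 0], "turn": [0, 0, 0], "fingers": 0.4},
  {"slide": [-3.95, -0.15, 0], "turn": [0, 0, 0], "fingers": 0.4},
  {"slide": [-3.95, -0.15, 0], "turn": [0, 0, 0], "fingers": 0.4},
  {"slide": [-3.95, -0.15, 0], "turn": [0, 0, 0], "fingers": 0.4},
  {"slide": [-3.95, -0.15, 0], "turn": [0, 0, 0], "fingers": 0.4},
  {"slide": [-3.95, -0.15, 0], "turn": [0, 0, 0], "fingers": 0.4},
  {"slide": [-3.95, -0.15, 0], "turn": [0, 0, 0], "fingers": 0.4},
])

```text
time_s: 42.25
ee_pos: [0.3541, -0.2446, 0.2661]
orientation: [[0.026, 1.0, 0.0], [1.0, -0.026, 0.0], [0.0, 0.0, -1.0]]
contact_force: [1.7, 0.7, -0.8]
gripper_width: 0.0509
grip_force: 0.0
```

Request:
arm_command([
  {"slide": [0, 0, 0], "turn": [0, 0, 8.2], "fingers": 0.4},
  {"slide": [0, 0, 0], "turn": [0, 0, 8.2], "fingers": 0.4},
  {"slide": [0, 0, 0], "turn": [0, 0, 8.2], "fingers": 0.4},
  {"slide": [0, 0, 0], "turn": [0, 0, 8.2], "fingers": 0.4},
  {"slide": [0, 0, 0], "turn": [0, 0, 8.2], "fingers": 0.4},
  {"slide": [0, 0, 0], "turn": [0, 0, 8.2], "fingers": 0.4},
])

```text
time_s: 42.85
ee_pos: [0.3546, -0.2429, 0.266]
orientation: [[0.777, 0.629, -0.0], [0.629, -0.777, 0.0], [-0.0, -0.0, -1.0]]
contact_force: [0.5, 0.7, -0.1]
gripper_width: 0.051
grip_force: 0.0
```

Request:
arm_command([
  {"slide": [0, 0, 0], "turn": [0, 0, 8.2], "fingers": 0.4},
  {"slide": [0, 0, 0], "turn": [0, 0, 8.2], "fingers": 0.4},
  {"slide": [0, 0, 0], "turn": [0, 0, 8.2], "fingers": 0.4},
  {"slide": [0, 0, 0], "turn": [0, 0, 8.2], "fingers": 0.4},
  {"slide": [0, 0, 0], "turn": [0, 0, 8.2], "fingers": 0.4},
  {"slide": [0, 0, 0], "turn": [0, 0, 0], "fingers": 0.4},
])

```text
time_s: 43.45
ee_pos: [0.3546, -0.2429, 0.2662]
orientation: [[1.0, -0.031, -0.0], [-0.031, -1.0, 0.0], [-0.0, -0.0, -1.0]]
contact_force: [0.5, -0.3, 0.2]
gripper_width: 0.051
grip_force: 0.0
```

```bash
python3 go.py .356 -.239 .193 -1.7; python3 look.py wrist 172 4 .138 w15.png
```

```text
t 43.45 pos [ 0.3546 -0.2429  0.2662] j [-34.4   5.4 -16.7  67.9   0.  147.4] F [ 0.5 -0.3  0.2] w 0.051 0.0
yaw -1.8 z [-0.  0. -1.]
turn [-0.01  0.   -0.1 ] slide now [ 0.12 -0.4   7.32] slide after turn [ 0.12 -0.4   7.32]
[318. 203.] [19. 63.] [ 0.3664 -0.2408] [[0.342, -0.233], [0.39, -0.235], [0.389, -0.248], [0.342, -0.247]]
[420. 102.] [19. 39.] [ 0.4331 -0.308 ] [[0.439, -0.295], [0.438, -0.32], [0.427, -0.321], [0.428, -0.296]]
[437.  33.] [15. 67.] [ 0.4717 -0.3148] [[0.454, -0.31], [0.489, -0.311], [0.488, -0.32], [0.453, -0.319]]
[419.  34.] [18. 69.] [ 0.4715 -0.3042] [[0.454, -0.298], [0.49, -0.3], [0.488, -0.31], [0.452, -0.309]]
```

Request:
arm_command([
  {"slide": [0.1, -0.3, 2.5], "turn": [0, 0, 0], "fingers": 0.4},
  {"slide": [0, 0, 2.5], "turn": [0, 0, 0], "fingers": 0.4},
  {"slide": [0, 0, 2.3], "turn": [0, 0, 0], "fingers": 0.4},
  {"slide": [0, 0, 0], "turn": [0, 0, 0], "fingers": 0.4},
  {"slide": [0, 0, 0], "turn": [0, 0, 0], "fingers": 1},
  {"slide": [0, 0, 0], "turn": [0, 0, 0], "fingers": 1},
  {"slide": [0, 0, 0], "turn": [0, 0, 0], "fingers": 1},
  {"slide": [0, 0, 0], "turn": [0, 0, 0], "fingers": 1},
])

```text
time_s: 44.3
ee_pos: [0.3568, -0.2406, 0.1954]
orientation: [[1.0, -0.029, 0.003], [-0.029, -1.0, -0.002], [0.003, 0.002, -1.0]]
contact_force: [-1.6, 1.6, 7.4]
gripper_width: 0.0127
grip_force: 59.5
```

Request:
arm_command([
  {"slide": [0, 0, 0], "turn": [0, 0, 0], "fingers": 1},
  {"slide": [0, 0, 0], "turn": [0, 0, 0], "fingers": 1},
  {"slide": [0, 0, 0], "turn": [0, 0, 0], "fingers": 1},
])

```text
time_s: 44.6
ee_pos: [0.3569, -0.2406, 0.1955]
orientation: [[1.0, -0.029, 0.004], [-0.029, -1.0, -0.002], [0.004, 0.002, -1.0]]
contact_force: [-1.4, 1.8, 6.7]
gripper_width: 0.0126
grip_force: 59.6
```

Request:
arm_command([
  {"slide": [1.0, 0, -0.6], "turn": [0, 0, 0], "fingers": 1},
  {"slide": [1.19, 0, -0.57], "turn": [0, 0, 0], "fingers": 1},
  {"slide": [1.26, 0, -0.41], "turn": [0, 0, 0], "fingers": 1},
  {"slide": [1.3, 0, -0.23], "turn": [0, 0, 0], "fingers": 1},
  {"slide": [1.32, 0, -0.05], "turn": [0, 0, 0], "fingers": 1},
  {"slide": [1.31, 0, 0.13], "turn": [0, 0, 0], "fingers": 1},
  {"slide": [1.28, 0, 0.3], "turn": [0, 0, 0], "fingers": 1},
  {"slide": [1.23, 0, 0.48], "turn": [0, 0, 0], "fingers": 1},
])

```text
time_s: 45.4
ee_pos: [0.4548, -0.2434, 0.2045]
orientation: [[1.0, -0.029, -0.0], [-0.029, -1.0, -0.002], [-0.0, 0.002, -1.0]]
contact_force: [-5.1, -0.7, 3.4]
gripper_width: 0.0126
grip_force: 64.6
```

Request:
arm_command([
  {"slide": [1.16, 0, 0.64], "turn": [0, 0, 0], "fingers": 1},
  {"slide": [1.06, 0, 0.79], "turn": [0, 0, 0], "fingers": 1},
  {"slide": [0.94, 0, 0.92], "turn": [0, 0, 0], "fingers": 1},
  {"slide": [0.81, 0, 1.04], "turn": [0, 0, 0], "fingers": 1},
])

```text
time_s: 45.8
ee_pos: [0.4959, -0.2446, 0.171]
orientation: [[1.0, -0.029, 0.003], [-0.029, -1.0, -0.002], [0.003, 0.002, -1.0]]
contact_force: [-0.5, 0.6, 5.0]
gripper_width: 0.013
grip_force: 74.2
```

Request:
arm_command([
  {"slide": [0.6, 0, 1.14], "turn": [0, 0, 0], "fingers": 1},
  {"slide": [0.3, 0, 1.0], "turn": [0, 0, 0], "fingers": 1},
  {"slide": [0, 0, 0.2], "turn": [0, 0, 0], "fingers": 1},
  {"slide": [0, 0, 0], "turn": [0, 0, 0], "fingers": 1},
])

```text
time_s: 46.2
ee_pos: [0.5069, -0.245, 0.1485]
orientation: [[1.0, -0.028, 0.008], [-0.028, -1.0, -0.002], [0.008, 0.002, -1.0]]
contact_force: [7.8, 2.7, 6.5]
gripper_width: 0.0133
grip_force: 80.0
```

Request:
arm_command([
  {"slide": [0, 0, 0.2], "turn": [0, 0, 0], "fingers": 1},
  {"slide": [0, 0, 0], "turn": [0, 0, 0], "fingers": 1},
])

```text
time_s: 46.4
ee_pos: [0.5073, -0.245, 0.147]
orientation: [[1.0, -0.028, 0.009], [-0.028, -1.0, -0.002], [0.009, 0.002, -1.0]]
contact_force: [8.0, 3.3, 8.5]
gripper_width: 0.0129
grip_force: 80.5
```

Request:
arm_command([
  {"slide": [0, 0, 0], "turn": [0, 0, 0], "fingers": 0.4},
  {"slide": [0, 0, 0], "turn": [0, 0, 0], "fingers": 0.4},
  {"slide": [0, 0, 0], "turn": [0, 0, 0], "fingers": 0.4},
  {"slide": [0, 0, 0], "turn": [0, 0, 0], "fingers": 0.4},
  {"slide": [0, 0, -3], "turn": [0, 0, 0], "fingers": 0.4},
  {"slide": [-0.9, 0, -4], "turn": [0, 0, 0], "fingers": 0.4},
  {"slide": [-1.8, 0, -4], "turn": [0, 0, 0], "fingers": 0.4},
  {"slide": [-1.8, 0, -4.6], "turn": [0, 0, 0], "fingers": 0.4},
])

```text
time_s: 47.2
ee_pos: [0.4577, -0.243, 0.3013]
orientation: [[1.0, -0.029, -0.0], [-0.029, -1.0, -0.0], [-0.0, 0.0, -1.0]]
contact_force: [1.5, -0.1, 0.4]
gripper_width: 0.0515
grip_force: 0.0
```

Request:
arm_command([
  {"slide": [0, 0, 0], "turn": [0, 0, 0], "fingers": 0.4},
  {"slide": [0, 0, 0], "turn": [0, 0, 0], "fingers": 0.4},
])

```text
time_s: 47.4
ee_pos: [0.4588, -0.2436, 0.3017]
orientation: [[1.0, -0.03, 0.004], [-0.03, -1.0, -0.002], [0.004, 0.002, -1.0]]
contact_force: [-0.2, -0.1, -0.8]
gripper_width: 0.0509
grip_force: 0.0
```

```bash
python3 go.py .46 -.24 .304 -1.6
python3 - <<'E'
from h import *
def blobs(img,lo,hi,box,c,n):
    h=cv2.cvtColor(img,cv2.COLOR_RGB2HSV).astype(int); m=(((h[...,0]>=lo)|(h[...,0]<=hi))&(h[...,1]>120)&(h[...,2]>60)).astype(np.uint8)
    for k in cv2.findContours(m,0,1)[0]:
        if cv2.contourArea(k)>60: r=cv2.boundingRect(k); print(n,r,ray(c,r[0]+r[2]/2,r[1],.1)[:2],ray(c,r[0]+r[2]/2,r[1]+r[3],.057)[:2])
o=cv2.imread('pics/w1.png')[:,:,::-1].copy()
c=cap('wrist','w16.png'); print('now'); blobs(c['frame'],172,4,0,c,'now'); blobs(o,172,4,0,c,'start')
print('expected handle end/base home',proj(c,[.5125,-.245,.10]),proj(c,[.490,-.2445,.057]))
t=cap('top','t16.png'); a=cv2.imread('pics/top0.png')[:,:,::-1].astype(int)
# bar rows (grey, light-blue) in top image, start vs now along columns between the tubes
for n,f in(('start',a),('now',t['frame'].astype(int))):
    print(n,[int(np.argmax((f[185:225,x,2]-f[185:225,x,0])))+185 for x in(377,397,417)])
E
```

```text
t 47.4 pos [ 0.4588 -0.2436  0.3017] j [-28.   13.   -2.   74.8  -0.  153.7] F [-0.2 -0.1 -0.8] w 0.0509 0.0
yaw -1.71 z [ 0.004 -0.002 -1.   ]
turn [ 0.12 -0.23 -0.11] slide now [ 0.11 -0.36 -0.23] slide after turn [ 0.11 -0.36 -0.23]
now
now (388, 189, 31, 17) [ 0.4575 -0.3222] [ 0.4242 -0.3354]
now (393, 159, 26, 15) [ 0.4865 -0.3229] [ 0.4614 -0.3361]
now (314, 125, 15, 35) [ 0.5196 -0.2454] [ 0.4797 -0.2442]
now (395, 95, 31, 50) [ 0.5426 -0.3234] [ 0.4928 -0.339 ]
start (60, 147, 42, 17) [ 0.5067 -0.0251] [0.4833 0.0152]
start (316, 125, 15, 34) [ 0.5195 -0.2472] [ 0.4807 -0.2464]
start (29, 52, 54, 80) [ 0.5853 -0.0269] [0.5177 0.0315]
expected handle end/base home [321.3 133.1] [321.5 150.4]
start [203, 193, 205]
now [203, 193, 211]
```

Run:
```python
from h import *
t=cap('top'); a=cv2.imread('pics/top0.png')[:,:,::-1]
for n,f in(('start',a),('now',t['frame'])):
    h=cv2.cvtColor(np.ascontiguousarray(f),cv2.COLOR_RGB2HSV).astype(int); m=((h[...,0]>172)|(h[...,0]<6))&(h[...,1]>130); m[:185]=0;m[225:]=0;m[:,:390]=0;m[:,412:]=0
    y,x=np.where(m); print(n,len(x),x.mean().round(1),y.mean().round(1),y.min(),y.max())
for n in('w1.png','w16.png'):
    f=cv2.imread('pics/'+n)[:,:,::-1].astype(int)
    for u in(265,324,380):
        col=f[60:235,u]; wood=np.where((col[:,0]-col[:,2]>20)&(col[:,0]<140))[0]+60; bar=np.where((col[:,2]>110)&(abs(col[:,0]-col[:,2])<40))[0]+60
        b=bar[(bar>135)&(bar<170)]; print(n,u,'wood',wood.min(),wood.max(),'bar',(b.min(),b.max()) if len(b) else None)
```

```text
start 53 399.0 200.0 194 206
now 54 399.1 200.1 194 206
w1.png 265 wood 78 217 bar (np.int64(146), np.int64(169))
w1.png 324 wood 78 217 bar (np.int64(168), np.int64(169))
w1.png 380 wood 78 217 bar (np.int64(145), np.int64(169))
w16.png 265 wood 79 218 bar (np.int64(146), np.int64(169))
w16.png 324 wood 79 218 bar (np.int64(168), np.int64(169))
w16.png 380 wood 79 218 bar (np.int64(146), np.int64(169))
```

The handle and bar sit exactly where they did at the start, so the keeper is fully home. The robot is clear, so I hand it in.

```bash
python3 -c "
from h import *
print(manip.job_done())"
```

```text
the job is handed in; nothing more can be done
None
```

The job is handed in, but no verdict came back: all three empties are in the tray, the red and green tubes are in stations 4 and 3 (no yellow tube was present), the blue-capped tube was left in its clips, and the keeper is home, matching its starting position in the camera images.

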